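# Used blade cases into the sharps bin, cup back on its keyed dock

## Task

Clear up after the stencil cutting: gather every orange used-blade case into the blue tipping cup, so that all are in it together, then push the sharps bin's one-way flap open with the cup's lip and tip them all through into the bin. Then stack the empty cup on the wooden dock and after that the lid on the cup, every lug fully down in its matching notch, and leave the other things on the table where they are.

Things in the scene. Friction and masses are not known exactly. Their poses are not given: they have to be found in the camera images.
- bin: yellow fixed sharps bin, 130 (x) x 150 (y) x 150 mm high; origin at the centre of its underside, front (white panel, red patch) faces -x. Only the top is open: the black-rimmed mouth spans x -55 to +55, y -53 to +53 mm, closed by a red flap. Hollow down to 4 mm above the underside.
- flap (a joint): red one-way flap in the bin's mouth. 0 = shut and level; grows as its free edge (-x side) swings down into the bin, at most 1.25 rad. Hinge along the mouth's +x edge: bin frame x 55, z 146 mm, parallel to bin y. Opens only inward; a spring shuts it (0.12 N m to start, 0.24 N m fully open); the cases' weight does not open it.
- flap_edge (a point): middle of the flap's free edge (white strip): 100 mm from the hinge, at the -x side of the mouth when shut. The flap is 100 mm wide, 4 mm thick.
- cup: blue tipping cup, 135 long (x), 68 wide (y), 60 mm high, walls 3 mm, 0.2 kg; open on top and at its lip. Origin at foot level; x from -70 (lip) to +65 mm (back wall). Inner floor level at z 14 from x -15 to +62, then ramps up 24 degrees to the lip. Starts with its lip towards the robot.
- cup_lip (a point): middle of the cup's pouring lip (cup frame x -70, y 0, z 39 mm).
- cup_grip (a point): point inside the cup (cup frame x 35, y 0, z 36 mm) between its flat, parallel outer side walls, 68 mm apart along cup y, which can be gripped here: the walls reach from z 10 to 60 mm and x -15 to +65 mm.
- cup_lugs (a point): between the cup's two black lugs (cup frame x 24, y 0, z 0), its feet, 10 mm tall below the floor's underside: the front one 16 (x) x 46 (y) mm at x -7, the rear one 16 x 24 mm at x +55.
- cup_rim (a point): in the rim's plane (cup frame x 30, y 0, z 60 mm). The rim has three notches 12 mm deep: left wall (+y) 25 mm wide and right wall (-y) 17 mm wide, both centred at x 12; back wall 21 mm wide, centred at y 0.
- dock: fixed brown wooden dock, block 160 (x) x 100 (y) x 28 mm high, origin at the centre of its underside. Two slots in its top, 14 mm deep: 21 x 51 mm at x -7 and 21 x 29 mm at x +55, for the cup's front and rear lugs. Seated, the cup's origin is at dock frame 0, 0, 18 mm, its floor on the dock's top, x axes the same way.
- lid: white keyed lid, 0.09 kg: plate 92 (x, -55 to +37) x 68 (y) x 5 mm, top at z 15, with a blue handle bar along x, 50 long, 16 wide (y), top at z 45 mm. Origin at the lugs' feet straight below the handle's centre. Seated, its origin is at cup frame x 30, y 0, z 50 mm, x axes the same way.
- lid_lugs (a point): between the lid's three black lugs (lid frame x -18, y 0, z 0), 10 mm tall below the plate: left (+y) 20 mm wide and right (-y) 12 mm wide, at x -18, y +/-30; the rear one 16 mm wide (y) at x +33.
- case0: used-blade case 1: orange plastic, 60 (x) x 20 (y) x 12 mm (z), 30 g, black label and steel stripe on top, origin at the centre of its underside. May be absent.
- case1: used-blade case 2: orange plastic, 60 (x) x 20 (y) x 12 mm (z), 30 g, black label and steel stripe on top, origin at the centre of its underside. May be absent.
- case2: used-blade case 3: orange plastic, 60 (x) x 20 (y) x 12 mm (z), 30 g, black label and steel stripe on top, origin at the centre of its underside. May be absent.
- case3: used-blade case 4: orange plastic, 60 (x) x 20 (y) x 12 mm (z), 30 g, black label and steel stripe on top, origin at the centre of its underside. May be absent.
- case4: used-blade case 5: orange plastic, 60 (x) x 20 (y) x 12 mm (z), 30 g, black label and steel stripe on top, origin at the centre of its underside. May be absent.
- pot: bystander: small amber glass paint pot, 44 mm across, 30 mm high; origin near the middle of its underside. Leave alone.
- sponge: bystander: white sponge block 45 x 90 x 25 mm; origin near the middle of its underside. Leave alone.
- brush: bystander: stencil brush with wooden handle, 170 mm long, lying; origin near the middle of its underside. Leave alone.
- paint_yellow_jar: bystander: yellow paint bottle, 56 mm across, 110 mm high; origin near the middle of its underside. Leave alone.
- tube: bystander: white paint tube standing on its cap, 42 mm across, 150 mm high; origin near the middle of its underside. Leave alone.
- paint_red_jar: bystander: red paint jar, 56 mm across, 90 mm high; origin near the middle of its underside. Leave alone.
Things that resemble listed ones, but are neither listed nor needed, are in the scene too. What is shaped like the case4 but green or yellow is not meant. What is shaped like the case0 but yellow is not meant.

How it is judged:
By the outcome, as a careful person would: the job done as asked, in the order asked, and still so for the second after the job is handed in, with the robot touching nothing.
Of case0, case1, case2, case3, case4 only 3 to 5 are there at a start; the rules pass over those that are not, and their reading is None.
At some moment in a run one of case0, case1, case2, case3, case4, lid may be knocked a few centimetres aside while the robot is not near it.
It also fails if it takes over 210 s, if anything falls off the work surface, if the arm or the gripper's body presses on something with over 40 N, if the wrist force passes 120 N, or if a joint passes its speed limit or range.

## Robot

A 6-joint arm with a two-finger parallel gripper is mounted at the origin on the work surface. World frame = base frame: x ahead of the robot, y to its left, z up, the work surface at z = 0. Lengths are in mm, angles in rad, forces in N, time in s.
With the tool pointing down it reaches from about 400 to 925 mm from the base axis. Payload 12.5 kg.
Tool frame: the origin (TCP) lies at the very end of the fingers, on their centre line; the grasp point (between the pads) lies 19 mm behind it; z points along the fingers, y is the direction in which the jaws open and shut (so a half turn about z gives the same grasp; the last joint's range is limited). The gripper opens to 95 mm and grips with 3 to 60 N. Pads are 20 mm wide; open, the fingers measure 119 mm over their backs; the gripper's body (75 mm by 180 mm) begins 59 mm behind the grasp point.
Start: joints at [-1.455, 0.491, 1.559, -0, 1.092, -0.106], TCP at [137.513, -609.702, 214.661] pointing down, gripper open.
Joint ranges: [-3.1, 3.1], [-0.84, 2.19], [0.05, 2.79], [-1.13, 4.28], [0.06, 2.93], [-2.69, 2.69]. Speed limits (rad/s): [2.22, 2.22, 2.79, 3.14, 3.14, 3.14].

## Interface

Orientations are given as [roll, pitch, yaw] about the fixed x, y, z axes, in that order (R = Rz(yaw) Ry(pitch) Rx(roll)).
In Python, from cell import env gives the robot as it stands.
- The arm moves only by the shell command python3 -m pendant 'ROWS'. ROWS is JSON, a list that holds one entry, the list of rows, each a list of 5 numbers: the opening, from 0 (shut) to 1 (fully open), then the shift along the tool's x, y, z in m, then the turn about the tool's z in rad. A call has exactly 8 rows; each row is the pose to reach, as a shift and turn from the pose commanded when the call began, along the tool's axes at that moment; what a row does not reach only later rows make up. A row lasts 1/10 s, in which the tool goes at most 50 mm and 8.59 degrees, less where a joint would pass 70% of its speed; a pose out of reach is approached as far as the arm can. A call with a gripper value outside its range is refused whole. The fingers move at their own pace and stop on an object; the grip force is fixed at half the most. Time passes only in rows, so rows that repeat a pose let the fingers close, or fill a call up. It gives the time, the measured TCP pose, the force and the opening at its end, in the units of the state.
- env.state(): the state, without advancing time (a new reading comes with each control period).
- env.read_camera(name): name is "scene" or "side" or "wrist"; returns a dict with "image" (384x512x3 uint8, blue, green, red), "range_z" (384x512 float32, mm along the optical axis (not along the pixel's ray), 0 where there is no reading), "fx", "fy", "cx", "cy" (pixels), "dist" ([k1, k2, p1, p2, k3] as OpenCV has them; the pictures are not rectified), "rvec" (rotation vector, rad) and "tvec" (3), from world to camera coordinates, as OpenCV has them; the wrist camera has in their place "tool_from_camera" (4x4, takes a point from camera to tool coordinates, whose origin is the TCP and whose axes are the flange's). Camera axes: x right, y down, z forward; pixel columns grow to the right and rows downward; lengths in mm; the calibration is good to about 2 mm. A picture is of the moment at which its call begins: read the wrist's pose just before it.
- env.job_done(): hands the job in, once; it reports no verdict.
The state is a dict: "t": time; "joints": joint angles; "qvel": joint speeds; "tau": joint torques, N m; "eef_pos": TCP position; "tcp_rot": TCP orientation; "ft_force": force on the tool from outside, world axes, zero at the start; "moment": the same for the moment, N m; "opening": opening from 0.0 (shut) to 1.0 (fully open).
Only numpy, scipy, OpenCV 4.12 (cv2) and the standard library are available. Lean on these libraries where they do the work, as an engineer would, in place of code of your own. Each camera call takes 0.05 s, during which the arm holds its last target. There are 200 camera calls.

## Working session

There is one attempt and no reset: what is moved stays moved. The work goes in short steps, Python scripts to look and compute and a shell command to move; the robot and the scene stay as the last step left them, time stands still between calls to the robot, and variables do not carry over. Pictures are saved under pics/ and viewed, about 12 in all and at most 16, crops included, and the job is handed in when it is done.

```bash
ls -la; mkdir -p pics; cat > h.py <<'E'
import numpy as np, cv2, json, pickle
from cell import env
from scipy.spatial.transform import Rotation as R
def grab(name, save=None):
    s=env.state(); c=env.read_camera(name)
    K=np.array([[c['fx'],0,c['cx']],[0,c['fy'],c['cy']],[0,0,1.]]); D=np.array(c['dist'],float)
    if name=='wrist':
        T=np.eye(4); T[:3,:3]=R.from_euler('xyz',s['tcp_rot']).as_matrix(); T[:3,3]=s['eef_pos']
        W=T@np.array(c['tool_from_camera'])
    else:
        M=np.eye(4); M[:3,:3]=cv2.Rodrigues(np.array(c['rvec'],float))[0]; M[:3,3]=np.ravel(c['tvec']); W=np.linalg.inv(M)
    v=dict(img=c['image'],rz=c['range_z'],K=K,D=D,W=W)
    if save:
        cv2.imwrite(f'pics/{save}.png',c['image']); pickle.dump(v,open(f'pics/{save}.pkl','wb'))
    return v
def load(n): return pickle.load(open(f'pics/{n}.pkl','rb'))
def rays(v,uv):
    n=cv2.undistortPoints(np.array(uv,float).reshape(-1,1,2),v['K'],v['D']).reshape(-1,2)
    d=np.c_[n,np.ones(len(n))]; return v['W'][:3,3], d@v['W'][:3,:3].T
def onz(v,uv,z):
    o,d=rays(v,uv); return o+d*((z-o[2])/d[:,2])[:,None]
def bydepth(v,uv):
    uv=np.array(uv,int).reshape(-1,2); o,d=rays(v,uv); return o+d*v['rz'][uv[:,1],uv[:,0]][:,None]
def cloud(v):
    h,w=v['rz'].shape; uv=np.stack(np.meshgrid(np.arange(w),np.arange(h)),-1).reshape(-1,2)
    return bydepth(v,uv).reshape(h,w,3)
E
python3 - <<'E'
from h import *
s=env.state(); print({k:np.round(v,3) for k,v in s.items()})
a=grab('scene','scene0');b=grab('side','side0');w=grab('wrist','wrist0')
for v in (a,b,w): print(np.round(v['W'],2).tolist(), v['K'][0,0])
cv2.imwrite('pics/both0.png',cv2.resize(np.vstack([np.hstack([a['img'],b['img']])]),(800,300)))
E
```

```text
total 12
drwxr-xr-x  3 agent agent 4096 Dec  4 11:01 .
drwxr-xr-x 23 root  root  4096 Dec  4 11:01 ..
drwxr-xr-x  2 agent agent 4096 Dec  4 11:01 pics
{'t': np.float64(0.0), 'joints': array([-1.455,  0.492,  1.559,  0.   ,  1.092, -0.106]), 'qvel': array([-0.001, -0.   , -0.   ,  0.001, -0.001,  0.001]), 'tau': array([ 3.0000e-03, -6.1263e+01, -2.5818e+01,  6.9000e-02,  4.8000e-02,
       -0.0000e+00]), 'eef_pos': array([ 137.495, -609.429,  214.043]), 'tcp_rot': array([-3.14 , -0.   ,  0.222]), 'ft_force': array([ 0.642, -0.227, -0.492]), 'moment': array([ 0.05 ,  0.007, -0.018]), 'opening': np.float64(1.001)}
[[0.79, 0.49, -0.35, 887.96], [0.61, -0.66, 0.44, -410.23], [-0.01, -0.57, -0.82, 848.41], [0.0, 0.0, 0.0, 1.0]] 405.93063850480655
[[0.9, -0.25, 0.34, 245.63], [-0.43, -0.55, 0.72, -648.43], [0.0, -0.8, -0.6, 656.04], [0.0, 0.0, 0.0, 1.0]] 413.63629253858295
[[0.22, -0.94, -0.26, 207.53], [-0.98, -0.21, -0.06, -595.29], [-0.0, 0.26, -0.97, 384.53], [0.0, 0.0, 0.0, 1.0]] 306.2069885298323
```

View pics/scene0.png

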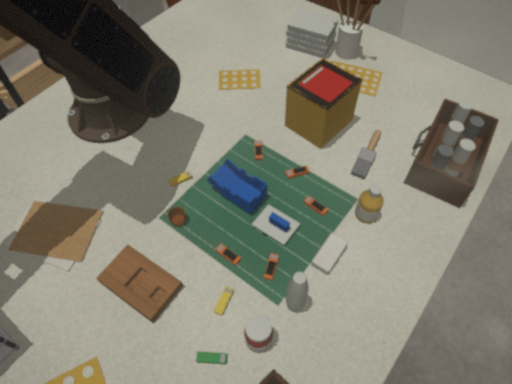

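View pics/side0.png

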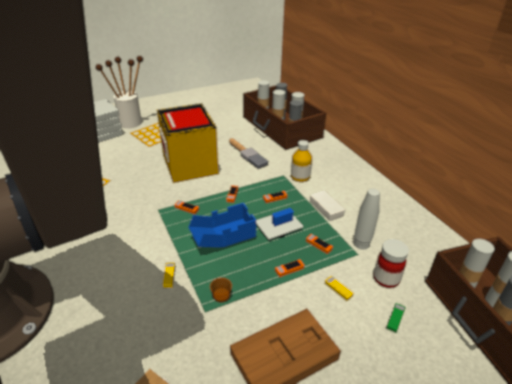

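Scene view: five orange cases at about (258,151), (298,172), (316,206), (228,254) and (271,267). The cup is at (238,187), the lid at (276,222), the dock at (140,282) and the bin at (322,100). Next I measure them in both fixed views.

```bash
cat >> h.py <<'E'
def masks(img):
    h=cv2.cvtColor(img,cv2.COLOR_BGR2HSV); H,S,V=[h[...,i].astype(int) for i in range(3)]
    return dict(orange=(H>=5)&(H<=13)&(S>170)&(V>150), blue=(H>105)&(H<125)&(S>140)&(V>50), red=((H<4)|(H>176))&(S>180)&(V>100))
def blobs(m,amin):
    n,l,st,ce=cv2.connectedComponentsWithStats(m.astype(np.uint8),connectivity=8)
    return [(l==i) for i in range(1,n) if st[i,4]>=amin]
def rect(P):
    (c,(w,h),a)=cv2.minAreaRect(P[:,:2].astype(np.float32))
    if w<h: w,h,a=h,w,a+90
    return np.round(c,1),round(w,1),round(h,1),round((a+90)%180-90,1)
E
python3 - <<'E'
from h import *
for n in ('scene0','side0'):
    v=load(n); C=cloud(v); ms=masks(v['img'])
    for k,a in (('orange',25),('blue',60),('red',200)):
        for b in blobs(ms[k],a):
            P=C[b&(v['rz']>0)]; ys,xs=np.nonzero(b)
            print(n,k,b.sum(),(int(xs.mean()),int(ys.mean())),'z',np.round(np.percentile(P[:,2],[5,50,95])),'med',np.round(np.median(P,0)),rect(P))
# top-down height map merged
Cs=[]
for n in ('scene0','side0'):
    v=load(n);C=cloud(v);m=v['rz']>0;Cs.append((C[m],v['img'][m]))
H=np.zeros((900,800,3),np.uint8)
for P,c in Cs[:1]:
    x=((P[:,0]-250)*1).astype(int);y=((400-P[:,1])).astype(int)
    ok=(x>=0)&(x<800)&(y>=0)&(y<900)&(P[:,2]<200); H[y[ok],x[ok]]=c[ok]
H=cv2.dilate(H,np.ones((3,3)))
cv2.imwrite('pics/top.png',cv2.resize(H,(533,600),interpolation=cv2.INTER_AREA))
E
```

```text
scene0 blue 1291 (239, 187) z [12. 26. 58.] med [497.   8.  26.] (array([490.6,   2.8]), 135.4, 69.1, -0.2)
scene0 blue 142 (278, 221) z [31. 43. 46.] med [633. -22.  43.] (array([633.4, -19.2]), 45.9, 13.3, 1.6)
scene0 red 469 (329, 84) z [146. 148. 150.] med [535. 332. 148.] (array([529.2, 330.7]), 98.5, 84.4, 84.8)
side0 orange 35 (271, 197) z [ 5. 10. 13.] med [652.  77.  10.] (array([656.7,  79.6]), 41.2, 15.5, -15.6)
side0 orange 42 (283, 269) z [ 7. 10. 12.] med [ 565. -149.   10.] (array([ 565.8, -144.5]), 33.2, 20.9, -1.6)
side0 blue 1925 (223, 227) z [13. 34. 56.] med [490.  14.  34.] (array([486.9,   1.2]), 136.0, 72.1, 0.9)
side0 blue 214 (282, 216) z [23. 38. 46.] med [627. -25.  38.] (array([628.6, -20.1]), 46.2, 15.9, 2.9)
side0 red 569 (188, 118) z [146. 148. 149.] med [527. 326. 148.] (array([528.6, 325.7]), 121.9, 96.0, 76.4)
```

View pics/top.png

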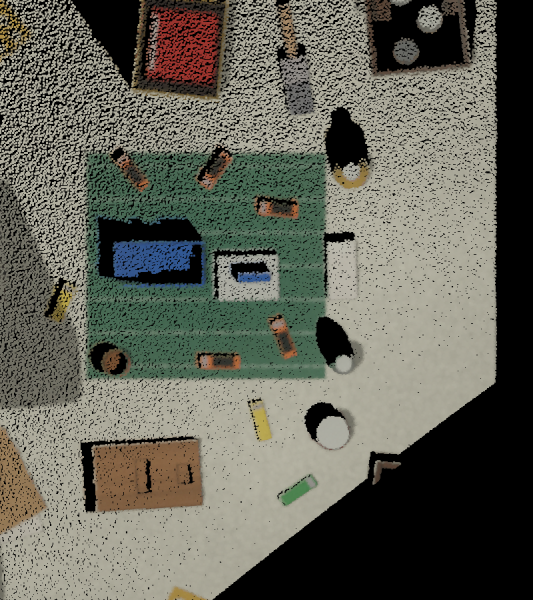

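```bash
cat >> h.py <<'E'
def cases(vs, lo=6, hi=17, ctr=None):
    """orange-seeded clusters of raised points -> centre, length, width, yaw, colour"""
    P=[];Or=[]
    for v in vs:
        C=cloud(v); h=cv2.cvtColor(v['img'],cv2.COLOR_BGR2HSV).astype(int)
        m=(v['rz']>0)&(C[...,2]>lo)&(C[...,2]<hi)&(C[...,0]>370)&(C[...,0]<760)&(C[...,1]>-170)&(C[...,1]<180)
        o=(h[...,0]>=3)&(h[...,0]<=14)&(h[...,1]>140)&(h[...,2]>110)
        P.append(C[m]); Or.append(o[m])
    P=np.vstack(P); Or=np.concatenate(Or)
    g=np.zeros((400,400),np.uint8); ij=np.c_[P[:,0]-370,P[:,1]+180].astype(int); g[ij[:,1],ij[:,0]]=1
    g=cv2.morphologyEx(g,cv2.MORPH_CLOSE,np.ones((5,5))); g=cv2.morphologyEx(g,cv2.MORPH_OPEN,np.ones((3,3)))
    n,l=cv2.connectedComponents(g); lab=l[ij[:,1],ij[:,0]]; out=[]
    for i in range(1,n):
        k=lab==i
        if k.sum()>60 and Or[k].sum()>15: out.append((rect(P[k]),int(k.sum()),int(Or[k].sum()),round(float(np.percentile(P[k][:,2],90)),1)))
    return out
E
python3 - <<'E'
from h import *
for vs in (['scene0'],['side0'],['scene0','side0']):
    for c in cases([load(n) for n in vs]): print(vs,c)
a=load('scene0'); b=load('side0')
for n,v in(('scene',a),('side',b)):
    C=cloud(v); z=C[...,2]; ok=v['rz']>0
    def sel(x0,x1,y0,y1,z0,z1): return C[ok&(C[...,0]>x0)&(C[...,0]<x1)&(C[...,1]>y0)&(C[...,1]<y1)&(z>z0)&(z<z1)]
    for nm,q in (('bin rim',(420,640,230,440,138,165)),('dock top',(360,570,-420,-240,20,36)),('lid plate',(560,690,-70,40,11,20)),('cup',(390,580,-60,70,40,66)),('table',(600,800,-400,-200,-20,20)),('lidhandle',(560,690,-70,40,35,55))):
        P=sel(*q); print(n,nm,len(P),'z',np.round(np.median(P[:,2]),1),rect(P))
E
```

```text
['scene0'] ((array([ 581.2, -143.6]), 59.5, 20.0, -0.2), 221, 79, 13.4)
['scene0'] ((array([ 676.9, -107.7]), 59.4, 20.4, -69.0), 218, 56, 14.1)
['scene0'] ((array([668.4,  85.1]), 57.6, 20.5, -5.7), 177, 73, 13.0)
['scene0'] ((array([450. , 141.5]), 58.8, 19.0, -52.2), 131, 28, 13.9)
['scene0'] ((array([575.1, 143.8]), 59.8, 20.4, 54.5), 160, 55, 13.8)
['side0'] ((array([ 579., -145.]), 59.6, 21.6, -0.5), 234, 131, 12.4)
['side0'] ((array([ 675.6, -110.6]), 58.9, 20.2, -69.2), 194, 105, 12.6)
['side0'] ((array([657.5,  83.6]), 38.9, 18.5, 0.6), 76, 43, 13.1)
['side0'] ((array([447.8, 139.4]), 58.6, 21.5, -49.6), 145, 77, 12.8)
['side0'] ((array([566. , 132.4]), 37.2, 20.0, 55.2), 74, 42, 12.7)
['scene0', 'side0'] ((array([ 580. , -144.9]), 61.6, 22.1, -1.1), 463, 212, 13.1)
['scene0', 'side0'] ((array([ 676.3, -109. ]), 61.4, 22.6, -69.2), 421, 164, 13.6)
['scene0', 'side0'] ((array([667.9,  84.4]), 58.9, 22.7, -3.5), 318, 154, 13.0)
['scene0', 'side0'] ((array([449. , 139.6]), 60.7, 22.8, -52.5), 287, 108, 13.2)
['scene0', 'side0'] ((array([573.5, 143. ]), 63.1, 22.0, 53.4), 287, 113, 13.3)
scene bin rim 2175 z 148.6 (array([520.7, 331.3]), 156.9, 133.8, 84.5)
scene dock top 3009 z 28.0 (array([ 472. , -313.8]), 163.6, 101.2, 3.0)
scene lid plate 759 z 14.4 (array([622.7, -16.8]), 93.4, 69.4, 1.0)
scene cup 507 z 50.9 (array([490.9,   3.6]), 135.3, 71.6, 0.5)
scene table 7771 z 0.1 (array([ 700., -300.]), 200.0, 199.9, 0.0)
scene lidhandle 168 z 43.5 (array([632.2, -17.1]), 49.8, 17.5, 1.8)
side bin rim 1439 z 148.1 (array([519.6, 329.6]), 157.5, 130.4, 84.7)
side dock top 4532 z 26.5 (array([ 471.5, -315.6]), 160.5, 101.7, 3.8)
side lid plate 570 z 14.0 (array([622.5, -18.3]), 94.3, 69.7, 0.3)
side cup 776 z 49.5 (array([488.5,   1.7]), 136.7, 72.4, 0.6)
side table 8164 z -1.1 (array([ 700., -300.]), 200.0, 199.9, 90.0)
side lidhandle 153 z 43.2 (array([630. , -17.8]), 49.2, 20.3, 2.6)
```

```bash
cat >> h.py <<'E'
def rows(x,y,z,yaw_deg):
    s=env.state(); Rm=R.from_euler('xyz',s['tcp_rot']); p=np.array(s['eef_pos'])
    d=Rm.inv().apply(np.array([x,y,z])-p)/1000; yaw=s['tcp_rot'][2]; a=(yaw-np.deg2rad(yaw_deg)+np.pi)%(2*np.pi)-np.pi
    print('shift',np.round(d,4),'turn',round(a,4))
def st():
    s=env.state(); print('t',round(s['t'],1),np.round(s['eef_pos'],1),'yaw',round(np.degrees(s['tcp_rot'][2]),1),'F',np.round(s['ft_force'],1),'op',round(float(s['opening']),3))
E
python3 - <<'E'
from h import *
for n in('scene0','side0'):
    v=load(n);C=cloud(v);m=(v['rz']>0)&(C[...,2]>60)&(C[...,2]<165)&(C[...,0]>600)&(C[...,0]<900)&(C[...,1]>-350)&(C[...,1]<200)
    P=C[m];g=np.zeros((600,400),np.uint8);ij=np.c_[P[:,0]-600,P[:,1]+380].astype(int);g[ij[:,1],ij[:,0]]=1
    g=cv2.dilate(g,np.ones((5,5)));k,l=cv2.connectedComponents(g);lab=l[ij[:,1],ij[:,0]]
    for i in range(1,k):
        if (lab==i).sum()>40: print(n,rect(P[lab==i]),P[lab==i][:,2].max())
rows(446,142,60,128)
E
```

```text
scene0 (array([ 823.4, -301.2]), 50.2, 23.8, 37.5) 92.78436967451137
scene0 (array([ 751.1, -251. ]), 50.7, 49.7, 83.8) 93.53997255052855
scene0 (array([ 767.6, -149.9]), 39.1, 34.2, 45.4) 153.38732555038087
scene0 (array([778.7, 135. ]), 55.6, 45.0, 12.4) 112.79951869886781
side0 (array([ 849.2, -326.3]), 83.0, 59.0, -8.1) 91.03174591159188
side0 (array([ 860.2, -337.5]), 38.9, 24.7, 1.7) 131.43051281018813
side0 (array([ 747.1, -250.6]), 51.3, 50.1, -84.9) 91.1638889982786
side0 (array([ 759.1, -148.8]), 39.2, 34.0, -79.1) 151.48906935784015
side0 (array([770.9, 134.5]), 53.8, 40.3, -47.5) 111.83974804658078
shift [ 0.4662 -0.6652  0.1548] turn -2.0123
```

```bash
python3 -m pendant '[[[0.5,0.34,-0.205,0,-1.0],[0.5,0.34,-0.205,0,-1.0],[0.5,0.34,-0.205,0,-1.0],[0.5,0.34,-0.205,0,-1.0],[0.5,0.34,-0.205,0,-1.0],[0.5,0.34,-0.205,0,-1.0],[0.5,0.34,-0.205,0,-1.0],[0.5,0.34,-0.205,0,-1.0]]]'; python3 -c "
from h import *
st();rows(446,142,60,128)"
```

```text
t: 0.95
eef_pos: [425.3, -333.1, 214.6]
tcp_rot: [-3.141, 0.0, 1.226]
ft_force: [1.1, 0.3, 0.3]
opening: 0.503
t 0.9 [ 425.3 -333.1  214.6] yaw 70.2 F [1.1 0.3 0.3] op 0.503
shift [ 0.4541 -0.1413  0.1546] turn -1.0084
```

```bash
python3 -m pendant '[[[0.5,0.454,-0.141,0.05,-1.01],[0.5,0.454,-0.141,0.05,-1.01],[0.5,0.454,-0.141,0.05,-1.01],[0.5,0.454,-0.141,0.05,-1.01],[0.5,0.454,-0.141,0.05,-1.01],[0.5,0.454,-0.141,0.05,-1.01],[0.5,0.454,-0.141,0.05,-1.01],[0.5,0.454,-0.141,0.05,-1.01]]]'; python3 -c "
from h import *
st();a=grab('scene','scene1')
for c in cases([a]): print(c)
rows(449,140.5,4,128)"
```

```text
t: 1.75
eef_pos: [442.8, 64.4, 172.7]
tcp_rot: [3.141, 0.0, 2.235]
ft_force: [0.9, -1.0, -0.3]
opening: 0.497
t 1.8 [442.8  64.4 172.7] yaw 128.1 F [ 0.9 -1.  -0.3] op 0.497
((array([ 580.7, -144. ]), 61.3, 19.7, 0.1), 225, 75, 13.3)
((array([ 676.8, -107.2]), 59.2, 20.3, -69.1), 226, 59, 13.9)
((array([668.1,  84.6]), 57.0, 20.3, -5.5), 175, 73, 13.5)
((array([574.8, 143.7]), 59.6, 20.9, 56.1), 161, 59, 13.7)
shift [0.0511 0.0488 0.1681] turn 0.0019
```

```bash
python3 -m pendant '[[[0.5,0.051,0.049,0.05,0],[0.5,0.051,0.049,0.1,0],[0.5,0.051,0.049,0.14,0],[0.5,0.051,0.049,0.168,0],[0.5,0.051,0.049,0.168,0],[0.0,0.051,0.049,0.168,0],[0.0,0.051,0.049,0.168,0],[0.0,0.051,0.049,0.168,0]]]'; python3 -c "
from h import *
st();rows(516,19,80,180)"
```

```text
t: 2.6
eef_pos: [450.6, 132.6, 5.0]
tcp_rot: [3.141, 0.0, 2.232]
ft_force: [0.0, -0.2, 1.1]
opening: 0.303
t 2.6 [450.6 132.6   5. ] yaw 127.9 F [ 0.  -0.2  1.1] op 0.303
shift [-0.1299 -0.0181 -0.075 ] turn -0.9101
```

```bash
python3 -m pendant '[[[0,0,0,0,0],[0,0,0,0,0],[0,0,0,-0.03,0],[0,0,0,-0.06,0],[0,0,0,-0.1,0],[0,0,0,-0.1,0],[0,0,0,-0.1,0],[0,0,0,-0.1,0]]]'; python3 -c "
from h import *
st();rows(516,19,70,180)"
```

```text
t: 3.4
eef_pos: [450.0, 132.6, 103.9]
tcp_rot: [-3.14, -0.001, 2.232]
ft_force: [-0.4, -0.1, -0.1]
opening: 0.209
t 3.4 [450.  132.6 103.9] yaw 127.9 F [-0.4 -0.1 -0.1] op 0.209
shift [-0.1303 -0.0176  0.0339] turn -0.9099
```

```bash
python3 -m pendant '[[[0,-0.134,-0.012,0,-0.917],[0,-0.134,-0.012,0,-0.917],[0,-0.134,-0.012,0,-0.917],[0,-0.134,-0.012,0,-0.917],[0,-0.134,-0.012,0,-0.917],[0,-0.134,-0.012,0,-0.917],[0,-0.134,-0.012,0,-0.917],[0,-0.134,-0.012,0,-0.917]]]'; python3 -c "
from h import *
st();rows(523,19,66,180.5)"
```

```text
t: 4.2
eef_pos: [522.7, 19.6, 103.3]
tcp_rot: [3.141, -0.003, -3.134]
ft_force: [0.5, 0.6, -0.0]
opening: 0.212
t 4.2 [522.7  19.6 103.3] yaw -179.6 F [ 0.5  0.6 -0. ] op 0.212
shift [-0.0004 -0.0006  0.0373] turn -0.0012
```

```bash
python3 -m pendant '[[[0,0,0,0.02,0],[0,0,0,0.037,0],[0,0,0,0.037,0],[0.4,0,0,0.037,0],[0.4,0,0,0.037,0],[0.4,0,0,0.037,0],[0.4,0,0,0,0],[0.4,0,0,0,0]]]' | head -2
python3 -m pendant '[[[0.5,-0.05,-0.12,-0.03,1.1],[0.5,-0.05,-0.12,-0.03,1.1],[0.5,-0.05,-0.12,-0.03,1.1],[0.5,-0.05,-0.12,-0.03,1.1],[0.5,-0.05,-0.12,-0.03,1.1],[0.5,-0.05,-0.12,-0.03,1.1],[0.5,-0.05,-0.12,-0.03,1.1],[0.5,-0.05,-0.12,-0.03,1.1]]]' |head -2; python3 -c "
from h import *
st();rows(574,143.5,60,54.5)
a=grab('side','side1'); cv2.imwrite('pics/crop1.png',cv2.resize(a['img'][150:320,150:370],(660,510)))
for c in cases([a]): print(c)"
```

```text
t: 5.0
eef_pos: [524.9, 19.5, 108.3]
t: 5.8
eef_pos: [574.1, -100.1, 134.8]
t 5.8 [ 574.1 -100.1  134.8] yaw 117.1 F [ 0.1 -0.7  1.2] op 0.501
shift [0.217  0.1106 0.0748] turn 1.0917
((array([ 579. , -145.1]), 59.3, 20.0, -1.1), 234, 133, 12.4)
((array([ 674.9, -110. ]), 59.8, 22.1, -69.2), 189, 105, 12.6)
((array([573.3, 142.5]), 60.7, 19.6, 55.5), 104, 57, 12.3)
```

View pics/crop1.png

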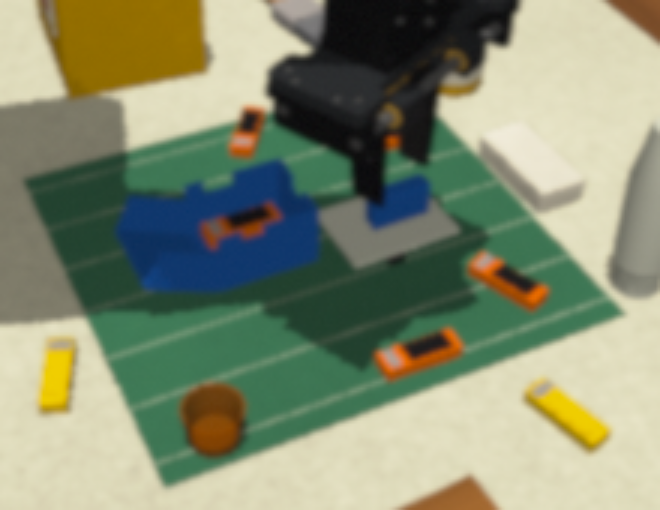

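Case 1 lies in the cup. My last shift went towards -y, so I take the case at (580,-144.5) next.

```bash
python3 -c "
from h import *
rows(580,-144.5,60,180)"
```

```text
shift [-0.0422 -0.015   0.0748] turn -1.0988
```

```bash
python3 -m pendant '[[[0.5,-0.042,-0.015,0.07,-1.1],[0.5,-0.042,-0.015,0.07,-1.1],[0.5,-0.042,-0.015,0.07,-1.1],[0.5,-0.042,-0.015,0.07,-1.1],[0.5,-0.042,-0.015,0.07,-1.1],[0.5,-0.042,-0.015,0.07,-1.1],[0.5,-0.042,-0.015,0.07,-1.1],[0.5,-0.042,-0.015,0.07,-1.1]]]' |head -1; python3 -c "
from h import *
st();rows(580,-144.5,4,180)"
```

```text
t: 6.65
t 6.7 [ 580.2 -144.2   64.8] yaw -179.2 F [-0.8  0.1 -0.2] op 0.502
shift [ 0.0002 -0.0002  0.0608] turn 0.0141
```

```bash
python3 -m pendant '[[[0.5,0,0,0.04,0],[0.5,0,0,0.061,0],[0.5,0,0,0.061,0],[0,0,0,0.061,0],[0,0,0,0.061,0],[0,0,0,0.061,0],[0,0,0,0.061,0],[0,0,0,0.061,0]]]' |head -2; python3 -m pendant '[[[0,0,0,0,0],[0,0,0,0,0],[0,0,0,-0.05,0],[0,0,0,-0.1,0],[0,0,0,-0.1,0],[0,0,0,-0.1,0],[0,0,0,-0.1,0],[0,0,0,-0.1,0]]]'|head -2; python3 -c "
from h import *
st();rows(516.5,-13,104,180.5);rows(516.5,-13,66,180.5)"
```

```text
t: 7.45
eef_pos: [580.3, -144.2, 4.2]
t: 8.25
eef_pos: [579.5, -144.0, 102.3]
t 8.2 [ 579.5 -144.   102.3] yaw -179.6 F [ 0. -1.  0.] op 0.207
shift [ 0.0621  0.1315 -0.0015] turn -0.0016
shift [0.062  0.1314 0.0365] turn -0.0016
```

```bash
python3 -m pendant '[[[0,0.062,0.131,0,0],[0,0.062,0.131,0,0],[0,0.062,0.131,0,0],[0,0.062,0.131,0,0],[0,0.062,0.131,0,0],[0,0.062,0.131,0.02,0],[0,0.062,0.131,0.036,0],[0,0.062,0.131,0.036,0]]]' |head -2; python3 -m pendant '[[[0.4,0,0,0,0],[0.4,0,0,0,0],[0.4,0,0,0,0],[0.4,0,0,-0.05,0],[0.4,0,0,-0.06,0],[0.4,0,0,-0.06,0],[0.4,0,0,-0.06,0],[0.4,0,0,-0.06,0]]]'|head -2; python3 -c "
from h import *
st();rows(668,84.6,80,176);a=grab('side','side2')
for c in cases([a]): print(c)"
```

```text
t: 9.05
eef_pos: [516.8, -14.6, 65.7]
t: 9.85
eef_pos: [516.7, -13.6, 126.8]
t 9.8 [516.7 -13.6 126.8] yaw -179.6 F [ 0.4 -0.1 -0.1] op 0.397
shift [-0.1521  0.0971  0.0466] turn 0.077
((array([ 675.9, -110. ]), 59.9, 21.1, -68.0), 197, 114, 12.3)
((array([666.3,  83.2]), 55.7, 19.7, -3.7), 103, 68, 12.7)
```

```bash
python3 -m pendant '[[[0.5,-0.152,0.097,0.04,0.08],[0.5,-0.152,0.097,0.04,0.08],[0.5,-0.152,0.097,0.04,0.08],[0.5,-0.152,0.097,0.04,0.08],[0.5,-0.152,0.097,0.04,0.08],[0.5,-0.152,0.097,0.04,0.08],[0.5,-0.152,0.097,0.04,0.08],[0.5,-0.152,0.097,0.04,0.08]]]' |head -2;python3 -c "
from h import *
st();rows(668,84.6,4,175.5)"
```

```text
t: 10.7
eef_pos: [667.9, 83.7, 88.1]
t 10.7 [667.9  83.7  88.1] yaw 175.8 F [-0.1  0.  -0.7] op 0.498
shift [-0.      0.0009  0.0841] turn 0.005
```

```bash
python3 -m pendant '[[[0.5,0,0,0.05,0],[0.5,0,0,0.084,0],[0.5,0,0,0.084,0],[0,0,0,0.084,0],[0,0,0,0.084,0],[0,0,0,0.084,0],[0,0,0,0.084,0],[0,0,0,0.084,0]]]' |head -2; python3 -m pendant '[[[0,0,0,0,0],[0,0,0,0,0],[0,0,0,-0.05,0],[0,0,0,-0.1,0],[0,0,0,-0.1,0],[0,0,0,-0.1,0],[0,0,0,-0.1,0],[0,0,0,-0.1,0]]]'|head -2; python3 -c "
from h import *
st();rows(516.5,3,104,180.5);rows(516.5,3,68,180.5)"
```

```text
t: 11.5
eef_pos: [668.6, 84.4, 4.2]
t: 12.3
eef_pos: [667.9, 84.4, 102.2]
t 12.3 [667.9  84.4 102.2] yaw 175.8 F [ 0.4 -0.2  0.5] op 0.205
shift [ 0.1451 -0.0922 -0.0015] turn -0.0815
shift [ 0.145  -0.0922  0.0345] turn -0.0815
```

```bash
python3 -m pendant '[[[0,0.145,-0.092,0,-0.08],[0,0.145,-0.092,0,-0.08],[0,0.145,-0.092,0,-0.08],[0,0.145,-0.092,0,-0.08],[0,0.145,-0.092,0,-0.08],[0,0.145,-0.092,0.02,-0.08],[0,0.145,-0.092,0.035,-0.08],[0,0.145,-0.092,0.035,-0.08]]]' |head -2; python3 -m pendant '[[[0.3,0,0,0,0],[0.3,0,0,0,0],[0.3,0,0,0,0],[0.3,0,0,-0.05,0],[0.3,0,0,-0.06,0],[0.3,0,0,-0.06,0],[0.3,0,0,-0.06,0],[0.3,0,0,-0.06,0]]]'|head -2; python3 -c "
from h import *
st();rows(676,-109,90,111);a=grab('wrist','w1');cv2.imwrite('pics/w1.png',a['img'])
b=grab('side')
for c in cases([b]): print(c)"
```

```text
t: 13.1
eef_pos: [517.0, 3.5, 66.7]
t: 13.9
eef_pos: [516.7, 3.3, 127.8]
t 13.9 [516.7   3.3 127.8] yaw -179.6 F [ 1.4 -0.2  0.1] op 0.299
shift [-0.1585 -0.1134  0.0376] turn 1.2114
((array([ 675.3, -110.3]), 59.3, 21.9, -69.8), 194, 105, 12.4)
```

View pics/w1.png

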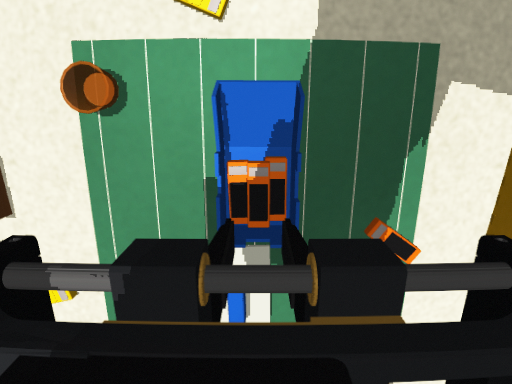

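Wrist view: three cases lie neatly in the cup, around (257,192), and one remaining case shows at (393,240). Next is the case at (676,-109).

```bash
python3 -m pendant '[[[0.45,-0.159,-0.113,0,1.21],[0.45,-0.159,-0.113,0,1.21],[0.45,-0.159,-0.113,0,1.21],[0.45,-0.159,-0.113,0,1.21],[0.45,-0.159,-0.113,0,1.21],[0.45,-0.159,-0.113,0,1.21],[0.45,-0.159,-0.113,0,1.21],[0.45,-0.159,-0.113,0,1.21]]]' |head -2;python3 -m pendant '[[[0.45,0,0,0,0.05],[0.45,0,0,0,0.05],[0.45,0,0,0,0.05],[0.45,0,0,0,0.05],[0.45,0,0,0,0.05],[0.45,0,0,0,0.05],[0.45,0,0,0,0.05],[0.45,0,0,0,0.05]]]' |head -2;python3 -c "
from h import *
st();rows(676,-109,4,111)"
```

```text
t: 14.8
eef_pos: [676.7, -108.7, 127.5]
t: 15.6
eef_pos: [677.0, -108.6, 128.8]
t 15.6 [ 677.  -108.6  128.8] yaw 108.8 F [-0.1  0.   0.2] op 0.449
shift [ 0.     -0.0011  0.1248] turn -0.0384
```

```bash
python3 -m pendant '[[[0.45,0,-0.001,0.05,-0.038],[0.45,0,-0.001,0.09,-0.038],[0.45,0,-0.001,0.125,-0.038],[0.45,0,-0.001,0.125,-0.038],[0,0,-0.001,0.125,-0.038],[0,0,-0.001,0.125,-0.038],[0,0,-0.001,0.125,-0.038],[0,0,-0.001,0.125,-0.038]]]' |head -2; python3 -m pendant '[[[0,0,0,0,0],[0,0,0,0,0],[0,0,0,-0.05,0],[0,0,0,-0.1,0],[0,0,0,-0.11,0],[0,0,0,-0.11,0],[0,0,0,-0.11,0],[0,0,0,-0.11,0]]]'|head -2; python3 -c "
from h import *
st();rows(516.5,10,110,180.5);rows(516.5,10,72,180.5)"
```

```text
t: 16.4
eef_pos: [676.2, -109.0, 4.1]
t: 17.2
eef_pos: [675.3, -108.8, 111.8]
t 17.2 [ 675.3 -108.8  111.8] yaw 111.0 F [ 0.2  0.5 -0.6] op 0.205
shift [ 0.1677 -0.1057  0.0023] turn -1.2136
shift [ 0.1677 -0.1056  0.0403] turn -1.2136
```

```bash
python3 -m pendant '[[[0,0.168,-0.106,0,-1.214],[0,0.168,-0.106,0,-1.214],[0,0.168,-0.106,0,-1.214],[0,0.168,-0.106,0,-1.214],[0,0.168,-0.106,0,-1.214],[0,0.168,-0.106,0,-1.214],[0,0.168,-0.106,0,-1.214],[0,0.168,-0.106,0,-1.214]]]' |head -2;  python3 -c "
from h import *
st();rows(516.5,12,66,180.5)"
```

```text
t: 18.0
eef_pos: [516.4, 10.1, 112.6]
t 18.0 [516.4  10.1 112.6] yaw -179.9 F [-0.  -1.1 -0.2] op 0.204
shift [-0.0002  0.0019  0.0466] turn -0.0071
```

```bash
python3 -m pendant '[[[0,0,0.002,0.02,0],[0,0,0.002,0.045,0],[0,0,0.002,0.045,0],[0.35,0,0.002,0.045,0],[0.35,0,0.002,0.045,0],[0.35,0,0.002,0.045,0],[0.35,0,0.002,0,0],[0.35,0,0.002,0,0]]]' |head -2
python3 -m pendant '[[[0.45,-0.057,0.133,0,1.1],[0.45,-0.057,0.133,0,1.1],[0.45,-0.057,0.133,0,1.1],[0.45,-0.057,0.133,0,1.1],[0.45,-0.057,0.133,0,1.1],[0.45,-0.057,0.133,0,1.1],[0.45,-0.057,0.133,0,1.1],[0.45,-0.057,0.133,0,1.1]]]' |head -2
python3 -m pendant '[[[0.45,0,0,0,1.08],[0.45,0,0,0,1.08],[0.45,0,0,0,1.08],[0.45,0,0,0,1.08],[0.45,0,0,0,1.08],[0.45,0,0,0,1.08],[0.45,0,0,0,1.08],[0.45,0,0,0,1.08]]]' |head -2;python3 -c "
from h import *
st();a=grab('scene','s3');b=grab('side','s3b')
for c in cases([a])+cases([b]): print(c)
rows(574,143.5,4,54.5)"
```

```text
t: 18.8
eef_pos: [518.9, 11.8, 118.1]
t: 19.6
eef_pos: [574.7, 144.8, 114.1]
t: 20.4
eef_pos: [574.6, 144.7, 114.1]
t 20.4 [574.6 144.7 114.1] yaw 54.6 F [-0.5  0.7  0. ] op 0.448
((array([575.1, 143.6]), 60.2, 21.2, 55.2), 161, 20, 13.1)
((array([568.9, 136. ]), 46.5, 20.0, 55.4), 84, 24, 12.6)
shift [-0.0014  0.0002  0.11  ] turn 0.0082
```

```bash
python3 -m pendant '[[[0.45,-0.001,0,0.05,0],[0.45,-0.001,0,0.09,0],[0.45,-0.001,0,0.11,0],[0.45,-0.001,0,0.11,0],[0,-0.001,0,0.11,0],[0,-0.001,0,0.11,0],[0,-0.001,0,0.11,0],[0,-0.001,0,0.11,0]]]' |head -2; python3 -m pendant '[[[0,0,0,0,0],[0,0,0,0,0],[0,0,0,-0.05,0],[0,0,0,-0.1,0],[0,0,0,-0.11,0],[0,0,0,-0.11,0],[0,0,0,-0.11,0],[0,0,0,-0.11,0]]]'|head -2; python3 -c "
from h import *
st();rows(517,-7,112,0.5)"
```

```text
t: 21.3
eef_pos: [574.2, 143.9, 4.1]
t: 22.1
eef_pos: [573.3, 143.7, 112.0]
t 22.1 [573.3 143.7 112. ] yaw 54.8 F [-0.4  0.2 -0.4] op 0.207
shift [-0.1556  0.0409  0.0002] turn 0.9481
```

```bash
python3 -m pendant '[[[0,-0.156,0.041,0,0.948],[0,-0.156,0.041,0,0.948],[0,-0.156,0.041,0,0.948],[0,-0.156,0.041,0,0.948],[0,-0.156,0.041,0,0.948],[0,-0.156,0.041,0,0.948],[0,-0.156,0.041,0,0.948],[0,-0.156,0.041,0,0.948]]]' |head -2
python3 -m pendant '[[[0,0,0,0.02,0],[0,0,0,0.045,0],[0,0,0,0.045,0],[0.35,0,0,0.045,0],[0.35,0,0,0.045,0],[0.35,0,0,0.045,0],[0.35,0,0,0,0],[0.35,0,0,0,0]]]' |head -2
python3 -m pendant '[[[1,-0.13,0,-0.13,0],[1,-0.13,0,-0.13,0],[1,-0.13,0,-0.13,0],[1,-0.13,0,-0.13,0],[1,-0.13,0,-0.13,0],[1,-0.13,0,-0.13,0],[1,-0.13,0,-0.13,0],[1,-0.13,0,-0.13,0]]]' |head -2
python3 -c "
from h import *
st();a=grab('wrist','w2');b=grab('scene','s4');c=grab('side','s4b')
for x in cases([b])+cases([c]): print(x)
cv2.imwrite('pics/w2.png',a['img'])
for n,v in(('wrist',a),('scene',b),('side',c)):
    C=cloud(v);P=C[(v['rz']>0)&(C[...,0]>390)&(C[...,0]<580)&(C[...,1]>-60)&(C[...,1]<70)&(C[...,2]>40)&(C[...,2]<66)];print(n,len(P),rect(P))"
```

```text
t: 22.9
eef_pos: [517.1, -7.3, 112.5]
t: 23.7
eef_pos: [519.7, -7.4, 118.1]
t: 24.5
eef_pos: [388.1, -8.4, 242.8]
t 24.5 [388.1  -8.4 242.8] yaw 0.5 F [-0.1  0.5 -0.7] op 0.96
wrist 2660 (array([486.6,   1.3]), 135.5, 68.4, 0.1)
scene 743 (array([490.6,   3.3]), 135.3, 70.5, 0.4)
side 960 (array([489.7,   1.8]), 133.8, 73.7, 0.3)
```

View pics/w2.png

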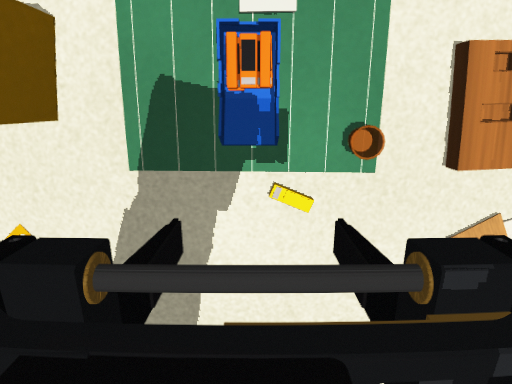

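Wrist view: all five cases are inside the cup, around (248,60), and neither fixed camera finds any left on the table. Now I grip the cup and see how it behaves in the pads.

```bash
python3 -c "
from h import *
rows(527,2.5,85,0.5)"
python3 -m pendant '[[[1,0.139,-0.012,0.155,0],[1,0.139,-0.012,0.155,0],[1,0.139,-0.012,0.155,0],[1,0.139,-0.012,0.155,0],[1,0.139,-0.012,0.155,0],[1,0.139,-0.012,0.155,0],[1,0.139,-0.012,0.155,0],[1,0.139,-0.012,0.155,0]]]' |head -2;  python3 -c "
from h import *
st();rows(527,2.5,26,0.5)"
```

```text
shift [ 0.1395 -0.0096  0.1578] turn 0.0002
t: 25.45
eef_pos: [526.2, 4.7, 90.3]
t 25.4 [526.2   4.7  90.3] yaw 0.5 F [0.  0.6 0.9] op 1.002
shift [0.0006 0.0022 0.0643] turn -0.0001
```

```bash
python3 -m pendant '[[[1,0.001,0.002,0.03,0],[1,0.001,0.002,0.064,0],[1,0.001,0.002,0.064,0],[0.6,0.001,0.002,0.064,0],[0.6,0.001,0.002,0.064,0],[0.6,0.001,0.002,0.064,0],[0.6,0.001,0.002,0.064,0],[0.6,0.001,0.002,0.064,0]]]' |tail -2
python3 -m pendant '[[[0.5,0,0,0,0],[0.5,0,0,0,0],[0.5,0,0,0,0],[0.5,0,0,0,0],[0.5,0,0,-0.01,0],[0.5,0,0,-0.02,0],[0.5,0,0,-0.03,0],[0.5,0,0,-0.03,0]]]' |tail -2
python3 -c "
from h import *
st();c=grab('side','s5b');cv2.imwrite('pics/s5.png',cv2.resize(c['img'][140:300,130:350],(660,480)))"
```

```text
ft_force: [-1.6, 0.9, 9.9]
opening: 0.714
ft_force: [0.1, -0.6, -3.7]
opening: 0.709
t 27.1 [528.2   2.8  56.3] yaw 0.5 F [ 0.1 -0.6 -3.7] op 0.709
```

View pics/s5.png

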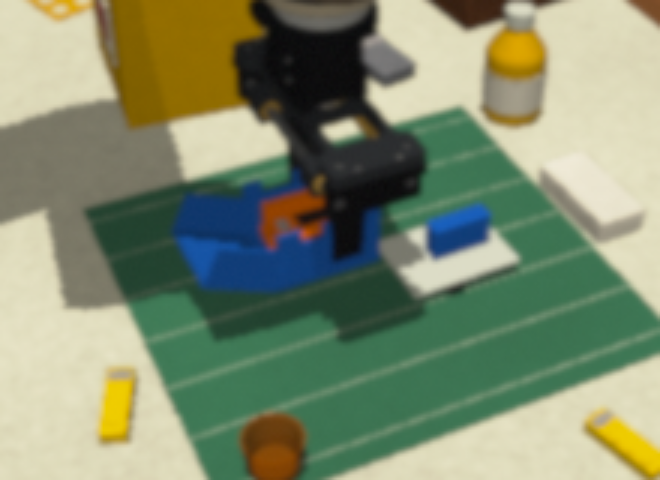

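The opening of 0.709 and 3.7 N match a held, level cup with all the cases. The rows cannot tilt the tool. So I'll hook the cup's front lug on the bin's front rim and pivot the cup in the pads.

```bash
python3 -m pendant '[[[0.5,0,0,-0.02,0],[0.5,0,0,-0.05,0],[0.5,0,0,-0.08,0],[0.5,0,0,-0.11,0],[0.5,0,0,-0.14,0],[0.5,0,0,-0.15,0],[0.5,0,0,-0.15,0],[0.5,0,0,-0.15,0]]]' |tail -2
python3 -m pendant '[[[0.5,-0.01,-0.03,0,-0.12],[0.5,-0.03,-0.06,0,-0.25],[0.5,-0.05,-0.09,0,-0.38],[0.5,-0.07,-0.12,0,-0.5],[0.5,-0.09,-0.15,0,-0.63],[0.5,-0.1,-0.18,0,-0.76],[0.5,-0.11,-0.2,0,-0.88],[0.5,-0.11,-0.2,0,-1.0]]]' |tail -2
python3 -c "
from h import *
st();rows(396,342,206,175)"
```

```text
ft_force: [-0.6, 0.3, -3.6]
opening: 0.713
ft_force: [-0.7, -0.4, -4.3]
opening: 0.712
t 28.7 [414.  203.6 203.1] yaw 58.2 F [-0.7 -0.4 -4.3] op 0.712
shift [ 0.1082 -0.0882 -0.0029] turn -2.0381
```

```bash
python3 -m pendant '[[[0.5,0.02,-0.02,-0.003,-0.13],[0.5,0.04,-0.035,-0.003,-0.27],[0.5,0.06,-0.05,-0.003,-0.4],[0.5,0.08,-0.065,-0.003,-0.53],[0.5,0.1,-0.08,-0.003,-0.66],[0.5,0.108,-0.088,-0.003,-0.79],[0.5,0.108,-0.088,-0.003,-0.92],[0.5,0.108,-0.088,-0.003,-1.04]]]' |tail -2
python3 -m pendant '[[[0.5,0,0,0,-0.13],[0.5,0,0,0,-0.27],[0.5,0,0,0,-0.4],[0.5,0,0,0,-0.53],[0.5,0,0,0,-0.66],[0.5,0,0,0,-0.8],[0.5,0,0,0,-0.92],[0.5,0,0,0,-1.0]]]' |tail -2
python3 -c "
from h import *
st();rows(396,342,206,175)
a=grab('side','s6b');b=grab('scene','s6');cv2.imwrite('pics/s6.png',np.hstack([cv2.resize(a['img'][60:220,80:280],(400,320)),cv2.resize(b['img'][20:180,220:420],(400,320))]))"
```

```text
ft_force: [-0.1, 0.6, -3.6]
opening: 0.714
ft_force: [0.2, -0.2, -3.8]
opening: 0.709
t 30.3 [398.3 339.7 205.7] yaw 174.9 F [ 0.2 -0.2 -3.8] op 0.709
shift [ 0.0025  0.002  -0.0003] turn -0.0009
```

View pics/s6.png

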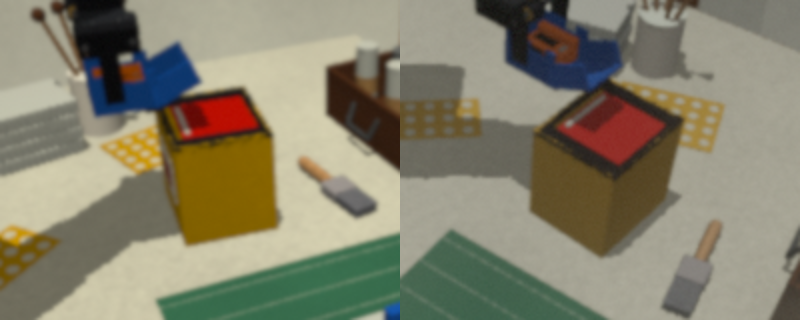

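Both views show the cup level, with its lip over the bin's front edge and the cases in it. Now I lower it so the front lug sits just below the rim.

```bash
python3 -m pendant '[[[0.5,0,0.002,0.01,0],[0.5,0,0.002,0.02,0],[0.5,0,0.002,0.03,0],[0.5,0,0.002,0.037,0],[0.5,0,0.002,0.037,0],[0.5,0,0.002,0.037,0],[0.5,0,0.002,0.037,0],[0.5,0,0.002,0.037,0]]]' |tail -2
python3 -m pendant '[[[0.5,-0.002,0,0,0],[0.5,-0.004,0,0,0],[0.5,-0.006,0,0,0],[0.5,-0.008,0,0,0],[0.5,-0.009,0,0,0],[0.5,-0.010,0,0,0],[0.5,-0.010,0,0,0],[0.5,-0.010,0,0,0]]]'

```

```text
ft_force: [-1.0, -1.1, -2.8]
opening: 0.711
t: 32.0
eef_pos: [405.3, 341.0, 170.7]
tcp_rot: [-3.139, -0.008, 3.048]
ft_force: [-20.6, 3.5, 7.8]
opening: 0.71
```

```bash
python3 -m pendant '[[[0.5,-0.002,0,-0.002,0],[0.5,-0.004,0,-0.004,0],[0.5,-0.006,0,-0.007,0],[0.5,-0.008,0,-0.009,0],[0.5,-0.010,0,-0.012,0],[0.5,-0.011,0,-0.012,0],[0.5,-0.011,0,-0.012,0],[0.5,-0.011,0,-0.012,0]]]'
python3 -c "
from h import *
st();a=grab('side','s7b');b=grab('scene','s7');cv2.imwrite('pics/s7.png',np.hstack([cv2.resize(a['img'][60:220,80:280],(400,320)),cv2.resize(b['img'][20:180,220:420],(400,320))]))"
```

```text
t: 32.8
eef_pos: [418.2, 339.9, 182.6]
tcp_rot: [-3.14, -0.004, 3.049]
ft_force: [-9.7, -0.1, 0.8]
opening: 0.714
t 32.8 [418.2 339.9 182.6] yaw 174.7 F [-9.7 -0.1  0.8] op 0.714
```

View pics/s7.png

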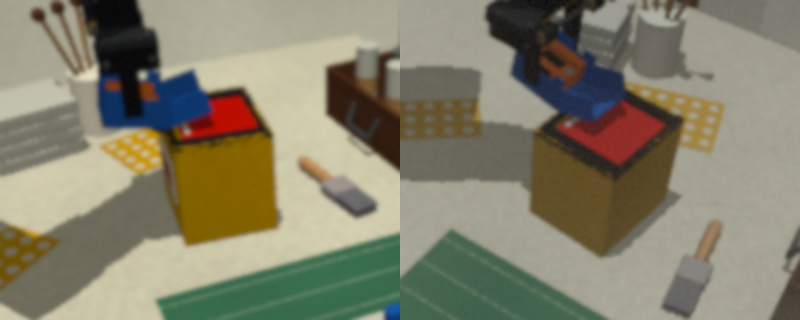

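```bash
cat >> h.py <<'E'
BIN=(520.4,330.5,-5.4)
def tobin(P):
    return (R.from_euler('z',-BIN[2],degrees=True).apply(P-np.array([BIN[0],BIN[1],0])))
def tilt(v,pr=True):
    C=cloud(v); m=masks(v['img'])['blue']&(v['rz']>0)
    m=cv2.erode(m.astype(np.uint8),np.ones((2,2)))>0
    P=tobin(C[m]); P=P[(np.abs(P[:,1])<70)&(P[:,0]>-220)&(P[:,2]>60)]
    W=P[P[:,1]<np.percentile(P[:,1],2)+7]
    c,wh,a=cv2.minAreaRect(W[:,[0,2]].astype(np.float32))
    hull=cv2.convexHull(W[:,[0,2]].astype(np.float32))
    ap=cv2.approxPolyDP(hull,4,True).reshape(-1,2)
    print('n',len(W),'rect',np.round(c),np.round(wh),round(a,1),'poly',np.round(ap).astype(int).tolist(),'lipmost',np.round(P[P[:,0].argmax()]))
E
python3 -c "
from h import *
for n in('s6b','s7b','s6','s7'): tilt(load(n))"
```

```text
n 581 rect [-84. 214.] [126.  50.] 4.8 poly [[-21, 217], [-31, 242], [-145, 233], [-148, 221], [-143, 194], [-72, 190]] lipmost [-21. -35. 217.]
n 563 rect [-75. 185.] [ 50. 128.] 81.4 poly [[-11, 191], [-22, 202], [-134, 219], [-139, 188], [-133, 174], [-60, 158], [-12, 173]] lipmost [-11. -35. 191.]
n 89 rect [-50. 219.] [66. 32.] 24.4 poly [[-14, 218], [-27, 248], [-86, 217], [-61, 203]] lipmost [-12.  -6. 219.]
n 51 rect [-29. 187.] [43. 29.] 13.7 poly [[-5, 178], [-13, 206], [-38, 200], [-50, 184], [-40, 170]] lipmost [ -5. -29. 178.]
```

```bash
python3 -m pendant '[[[0.5,0.004,0,0,0],[0.5,0.008,0,0,0],[0.5,0.010,0,0,0],[0.5,0.010,0,0.004,0],[0.5,0.010,0,0.008,0],[0.5,0.010,0,0.010,0],[0.5,0.010,0,0.010,0],[0.5,0.010,0,0.010,0]]]' |tail -4
python3 -m pendant '[[[0.5,-0.003,0,0,0],[0.5,-0.006,0,-0.001,0],[0.5,-0.008,0,-0.002,0],[0.5,-0.010,0,-0.003,0],[0.5,-0.012,0,-0.004,0],[0.5,-0.014,0,-0.005,0],[0.5,-0.016,0,-0.006,0],[0.5,-0.016,0,-0.006,0]]]'
python3 -c "
from h import *
tilt(grab('side','s8b'))"
```

```text
eef_pos: [410.0, 341.1, 172.8]
tcp_rot: [-3.142, -0.0, 3.049]
ft_force: [-3.3, -1.1, 1.9]
opening: 0.712
t: 34.5
eef_pos: [424.6, 339.7, 178.1]
tcp_rot: [-3.141, -0.004, 3.048]
ft_force: [-8.4, 2.7, -0.7]
opening: 0.715
n 563 rect [-73. 178.] [ 50. 129.] 78.3 poly [[-10, 161], [-13, 192], [-129, 215], [-138, 175], [-64, 151]] lipmost [-10.  29. 165.]
```

```bash
python3 -m pendant '[[[0.5,-0.003,0,-0.002,0],[0.5,-0.006,0,-0.004,0],[0.5,-0.009,0,-0.006,0],[0.5,-0.012,0,-0.008,0],[0.5,-0.013,0,-0.008,0],[0.5,-0.013,0,-0.008,0],[0.5,-0.013,0,-0.008,0],[0.5,-0.013,0,-0.008,0]]]' 
python3 -c "
from h import *
tilt(grab('side','s9b'))"
python3 -m pendant '[[[0.5,-0.003,0,-0.001,0],[0.5,-0.006,0,-0.002,0],[0.5,-0.009,0,-0.002,0],[0.5,-0.012,0,-0.002,0],[0.5,-0.015,0,-0.003,0],[0.5,-0.015,0,-0.003,0],[0.5,-0.015,0,-0.003,0],[0.5,-0.015,0,-0.003,0]]]' 
python3 -c "
from h import *
tilt(grab('side','s10b'))"
```

```text
t: 35.35
eef_pos: [437.5, 338.1, 186.0]
tcp_rot: [-3.14, -0.004, 3.049]
ft_force: [-7.8, -0.6, -0.6]
opening: 0.712
n 596 rect [-68. 183.] [ 50. 130.] 69.5 poly [[-9, 157], [-6, 182], [-13, 189], [-117, 228], [-133, 194], [-124, 184], [-63, 154]] lipmost [ -2.  30. 160.]
t: 36.2
eef_pos: [452.3, 336.7, 189.1]
tcp_rot: [-3.14, -0.004, 3.049]
ft_force: [-9.0, 0.4, 0.6]
opening: 0.714
n 614 rect [-62. 184.] [ 49. 128.] 55.1 poly [[-2, 172], [-100, 240], [-126, 202], [-58, 154], [-9, 150]] lipmost [  1.  32. 159.]
```

```bash
python3 -m pendant '[[[0.5,-0.003,0,0,0],[0.5,-0.006,0,0,0],[0.5,-0.009,0,0,0],[0.5,-0.012,0,0,0],[0.5,-0.015,0,0.001,0],[0.5,-0.015,0,0.001,0],[0.5,-0.015,0,0.001,0],[0.5,-0.015,0,0.001,0]]]' 
python3 -c "
from h import *
tilt(grab('side','s11b'))"
python3 -m pendant '[[[0.5,-0.003,0,0.001,0],[0.5,-0.006,0,0.002,0],[0.5,-0.009,0,0.002,0],[0.5,-0.012,0,0.003,0],[0.5,-0.014,0,0.004,0],[0.5,-0.014,0,0.004,0],[0.5,-0.014,0,0.004,0],[0.5,-0.014,0,0.004,0]]]' 
python3 -c "
from h import *
a=grab('side','s12b');tilt(a);b=grab('scene','s12');cv2.imwrite('pics/s12.png',np.hstack([cv2.resize(a['img'][60:220,80:280],(400,320)),cv2.resize(b['img'][20:180,220:420],(400,320))]))"
```

```text
t: 37.05
eef_pos: [467.6, 335.4, 188.5]
tcp_rot: [-3.14, -0.003, 3.049]
ft_force: [-8.9, -0.2, 4.1]
opening: 0.714
n 637 rect [-56. 183.] [ 50. 131.] 45.9 poly [[-4, 143], [2, 162], [-84, 245], [-118, 211], [-61, 154], [-23, 141]] lipmost [  4.  34. 157.]
t: 37.9
eef_pos: [481.9, 334.2, 184.8]
tcp_rot: [-3.141, -0.002, 3.049]
ft_force: [-7.2, -1.2, 5.5]
opening: 0.714
n 609 rect [-52. 183.] [ 49. 126.] 35.6 poly [[1, 143], [-69, 247], [-107, 218], [-61, 154], [-36, 140]] lipmost [  3.  29. 154.]
```

View pics/s12.png

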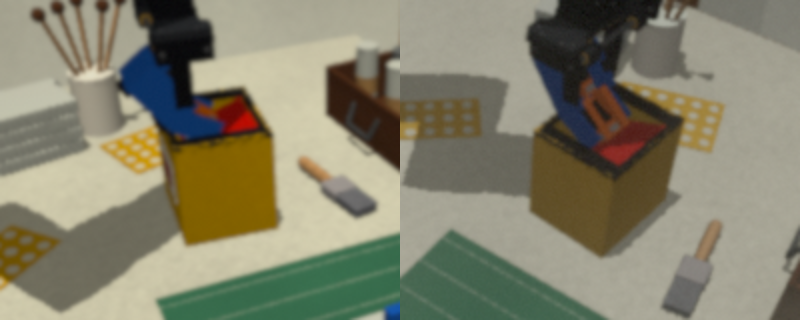

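Tilt is about 54°. The lip holds the flap open and the cases are sliding forward onto it, so I keep turning.

```bash
python3 -m pendant '[[[0.5,-0.003,0,0.002,0],[0.5,-0.006,0,0.004,0],[0.5,-0.010,0,0.006,0],[0.5,-0.013,0,0.008,0],[0.5,-0.016,0,0.011,0],[0.5,-0.016,0,0.011,0],[0.5,-0.016,0,0.011,0],[0.5,-0.016,0,0.011,0]]]' 
python3 -c "
from h import *
tilt(grab('side','s13b'))"
python3 -m pendant '[[[0.5,-0.003,0,0.002,0],[0.5,-0.006,0,0.005,0],[0.5,-0.008,0,0.008,0],[0.5,-0.010,0,0.010,0],[0.5,-0.011,0,0.012,0],[0.5,-0.011,0,0.012,0],[0.5,-0.011,0,0.012,0],[0.5,-0.011,0,0.012,0]]]' 
python3 -c "
from h import *
a=grab('side','s14b');tilt(a);b=grab('scene','s14');cv2.imwrite('pics/s14.png',np.hstack([cv2.resize(a['img'][60:220,80:280],(400,320)),cv2.resize(b['img'][20:180,220:420],(400,320))]))"
```

```text
t: 38.8
eef_pos: [500.0, 333.0, 174.9]
tcp_rot: [3.14, 0.003, 3.049]
ft_force: [1.5, -1.5, 8.6]
opening: 0.717
n 570 rect [-49. 195.] [ 47. 129.] 20.4 poly [[-7, 142], [-35, 224], [-56, 261], [-87, 228], [-62, 161], [-41, 142]] lipmost [ -7. -35. 142.]
t: 39.65
eef_pos: [511.8, 332.1, 163.6]
tcp_rot: [3.139, 0.005, 3.048]
ft_force: [3.2, -1.8, 11.8]
opening: 0.71
n 484 rect [-42. 196.] [ 46. 122.] 11.0 poly [[-15, 139], [-21, 212], [-44, 258], [-72, 230], [-56, 150], [-44, 141]] lipmost [-12. -32. 144.]
```

View pics/s14.png

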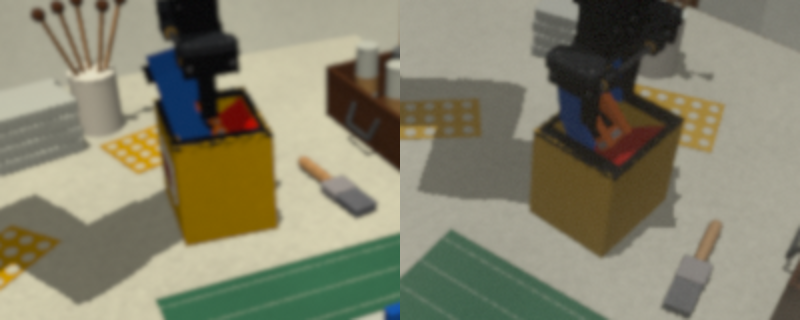

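```bash
python3 -c "
from h import *
w=grab('wrist','w14');a=load('s14b');b=load('s14')
top=np.hstack([cv2.resize(a['img'][70:170,110:210],(400,400),interpolation=cv2.INTER_CUBIC),cv2.resize(w['img'],(400,300))[:, :][0:300]]) if 0 else None
c=np.zeros((600,800,3),np.uint8)
c[:400,:400]=cv2.resize(a['img'][70:150,120:200],(400,400),interpolation=cv2.INTER_CUBIC)
c[:400,400:]=cv2.resize(b['img'][40:120,280:360],(400,400),interpolation=cv2.INTER_CUBIC)
c[400:,:267]=cv2.resize(w['img'],(267,200)); 
c[400:,267:533]=cv2.resize(w['img'][150:342,160:416],(266,200))
cv2.imwrite('pics/c14.png',c)"
```

```text
(no output)
```

View pics/c14.png

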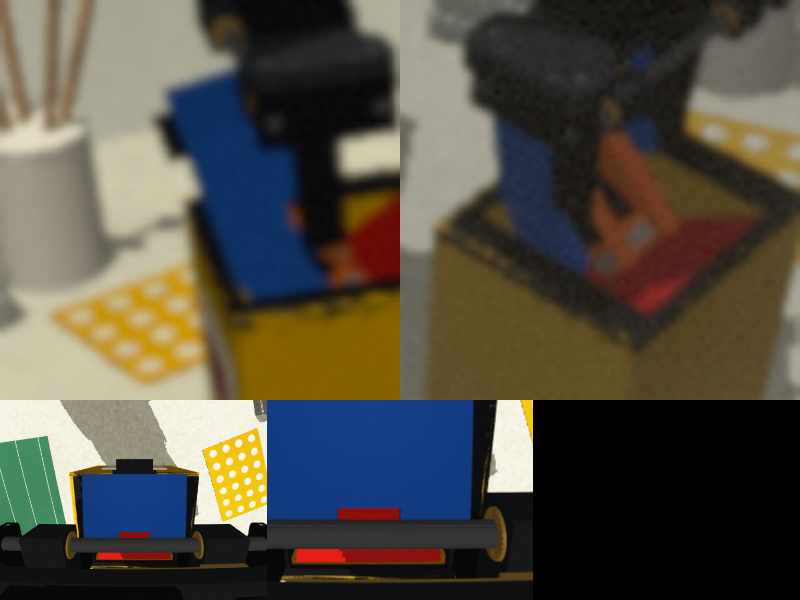

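The cup stands at about 79°, hooked on the rim, with the pads close to its wall's top edge and the cases standing on the flap at the lip. I shift it forward to unhook the lug, then push the lip down past the flap's free edge.

```bash
python3 -m pendant '[[[0.5,0,0,-0.002,0],[0.5,-0.003,0,-0.003,0],[0.5,-0.006,0,-0.003,0],[0.5,-0.009,0,-0.003,0],[0.5,-0.012,0,-0.003,0],[0.5,-0.015,0,-0.003,0],[0.5,-0.017,0,-0.003,0],[0.5,-0.017,0,-0.003,0]]]' 
python3 -c "
from h import *
tilt(grab('side','s15b'))"
```

```text
t: 40.6
eef_pos: [526.7, 330.2, 164.6]
tcp_rot: [-3.141, -0.0, 3.049]
ft_force: [-2.8, -0.2, -0.7]
opening: 0.713
n 498 rect [-24. 187.] [ 47. 100.] 10.3 poly [[0, 141], [-6, 214], [-29, 236], [-56, 232], [-44, 164], [-28, 143]] lipmost [  4.  29. 168.]
```

```bash
python3 -m pendant '[[[0.5,-0.003,0,0,0],[0.5,-0.005,0,0,0],[0.5,-0.005,0,0.004,0],[0.5,-0.005,0,0.008,0],[0.5,-0.005,0,0.012,0],[0.5,-0.005,0,0.016,0],[0.5,-0.005,0,0.020,0],[0.5,-0.005,0,0.020,0]]]' 
python3 -c "
from h import *
tilt(grab('side','s16b'))"
```

```text
t: 41.45
eef_pos: [531.0, 329.7, 143.8]
tcp_rot: [-3.141, -0.002, 3.049]
ft_force: [-4.0, 0.8, -2.6]
opening: 0.712
n 379 rect [-24. 188.] [ 46. 101.] 10.5 poly [[-2, 141], [0, 186], [-24, 240], [-52, 210], [-39, 141]] lipmost [ 11.  33. 145.]
```

```bash
python3 -m pendant '[[[0.5,0,0,0.004,0],[0.5,0,0,0.008,0],[0.5,0,0,0.012,0],[0.5,0,0,0.016,0],[0.5,0,0,0.020,0],[0.5,0,0,0.024,0],[0.5,0,0,0.024,0],[0.5,0,0,0.024,0]]]' 
python3 -c "
from h import *
a=grab('side','s17b');tilt(a);b=grab('scene','s17');w=grab('wrist','w17')
c=np.zeros((400,800,3),np.uint8)
c[:,:400]=cv2.resize(a['img'][70:150,120:200],(400,400),interpolation=cv2.INTER_CUBIC)
c[:,400:]=cv2.resize(b['img'][40:120,280:360],(400,400),interpolation=cv2.INTER_CUBIC)
cv2.imwrite('pics/c17.png',c)
for n,v in (('side',a),('scene',b)):
    h=cv2.cvtColor(v['img'],cv2.COLOR_BGR2HSV).astype(int);C=tobin(cloud(v).reshape(-1,3)).reshape(384,512,3)
    for nm,m in (('or',(h[...,0]>=5)&(h[...,0]<=14)&(h[...,1]>150)&(h[...,2]>60)),('red',((h[...,0]<4)|(h[...,0]>176))&(h[...,1]>150)&(h[...,2]>60))):
        P=C[m&(np.abs(C[...,0])<70)&(np.abs(C[...,1])<70)&(C[...,2]>20)];print(n,nm,len(P),np.round(np.percentile(P,[5,50,95],axis=0)).tolist() if len(P) else '')"
```

```text
t: 42.3
eef_pos: [531.1, 329.7, 120.2]
tcp_rot: [-3.141, -0.001, 3.049]
ft_force: [-4.3, 0.4, -2.8]
opening: 0.711
n 9 rect [-29. 149.] [ 2. 32.] 87.5 poly [[-13, 147], [-45, 150]] lipmost [ -2. -31. 165.]
side or 16 [[5.0, -46.0, 118.0], [21.0, 19.0, 124.0], [48.0, 55.0, 171.0]]
side red 102 [[22.0, -44.0, 114.0], [48.0, 8.0, 134.0], [53.0, 36.0, 150.0]]
scene or 139 [[-3.0, -15.0, 107.0], [16.0, 20.0, 118.0], [30.0, 28.0, 127.0]]
scene red 0
```

View pics/c17.png

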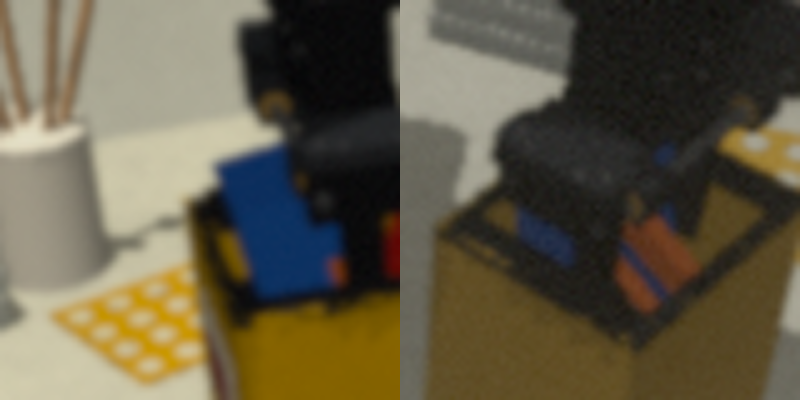

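```bash
python3 -m pendant '[[[0.5,0.002,0,0.004,0],[0.5,0.004,0,0.008,0],[0.5,0.005,0,0.012,0],[0.5,0.005,0,0.016,0],[0.5,0.005,0,0.020,0],[0.5,0.005,0,0.020,0],[0.5,0.005,0,0.020,0],[0.5,0.005,0,0.020,0]]]' 
cat >> h.py <<'E'
def inmouth(n):
    for v,nm0 in ((grab('side',n+'b'),'side'),(grab('scene',n),'scene')):
        h=cv2.cvtColor(v['img'],cv2.COLOR_BGR2HSV).astype(int);C=tobin(cloud(v).reshape(-1,3)).reshape(384,512,3)
        for nm,m in (('or',(h[...,0]>=4)&(h[...,0]<=14)&(h[...,1]>150)&(h[...,2]>50)),('red',((h[...,0]<4)|(h[...,0]>176))&(h[...,1]>150)&(h[...,2]>50))):
            P=C[m&(np.abs(C[...,0])<58)&(np.abs(C[...,1])<56)&(C[...,2]>20)];print(nm0,nm,len(P),np.round(np.percentile(P,[5,50,95],axis=0)).tolist() if len(P) else '')
E
python3 -c "
from h import *
inmouth('s18')"
```

```text
t: 43.25
eef_pos: [526.6, 330.3, 100.7]
tcp_rot: [3.142, 0.0, 3.049]
ft_force: [-1.9, 0.9, -0.3]
opening: 0.71
side or 4 [[54.0, -45.0, 145.0], [55.0, -38.0, 147.0], [56.0, -24.0, 151.0]]
side red 68 [[22.0, -53.0, 107.0], [44.0, -7.0, 131.0], [54.0, 39.0, 149.0]]
scene or 120 [[-1.0, -15.0, 99.0], [16.0, 20.0, 111.0], [33.0, 29.0, 148.0]]
scene red 0
```

```bash
python3 -m pendant '[[[0.5,-0.012,0,0,0],[0.5,-0.02,0.003,0,0],[0.5,0,-0.003,0,0],[0.5,-0.02,0.003,0,0],[0.5,0,-0.003,0,0],[0.5,-0.02,0.003,-0.01,0],[0.5,0,-0.003,0,0],[0.5,0,0,0,0]]]' 
python3 -c "
from h import *
inmouth('s19')"
python3 -m pendant '[[[0.5,-0.01,0.003,-0.012,0],[0.5,-0.02,-0.003,0,0],[0.5,-0.01,0.003,-0.012,0],[0.5,-0.02,-0.003,0,0],[0.5,-0.01,0.003,-0.012,0],[0.5,-0.02,-0.003,0,0],[0.5,0,0,0.01,0],[0.5,0,0,0.01,0]]]'
python3 -c "
from h import *
inmouth('s20')
a=load('s20');w=grab('wrist','w20')
c=np.zeros((400,800,3),np.uint8)
c[:,:400]=cv2.resize(a['img'][50:110,295:355],(400,400),interpolation=cv2.INTER_CUBIC)
c[:300,400:]=cv2.resize(w['img'][192:384,128:384],(400,300))
cv2.imwrite('pics/c20.png',cv2.convertScaleAbs(c,alpha=1.6))"
```

```text
t: 44.15
eef_pos: [536.2, 331.1, 104.3]
tcp_rot: [3.133, 0.023, 3.048]
ft_force: [41.7, -13.0, 2.0]
opening: 0.501
side or 3 [[55.0, -35.0, 145.0], [55.0, -34.0, 147.0], [55.0, -27.0, 148.0]]
side red 70 [[26.0, -46.0, 114.0], [47.0, -5.0, 135.0], [54.0, 30.0, 149.0]]
scene or 44 [[-1.0, 18.0, 76.0], [8.0, 23.0, 87.0], [19.0, 30.0, 92.0]]
scene red 0 
t: 45.05
eef_pos: [535.5, 331.2, 92.8]
tcp_rot: [3.133, 0.02, 3.046]
ft_force: [43.3, -3.8, -4.2]
opening: 0.503
side or 1 [[53.0, -54.0, 152.0], [53.0, -54.0, 152.0], [53.0, -54.0, 152.0]]
side red 26 [[35.0, -54.0, 112.0], [46.0, -17.0, 133.0], [53.0, 24.0, 149.0]]
scene or 42 [[-2.0, 20.0, 76.0], [7.0, 22.0, 84.0], [16.0, 30.0, 88.0]]
scene red 0
```

View pics/c20.png

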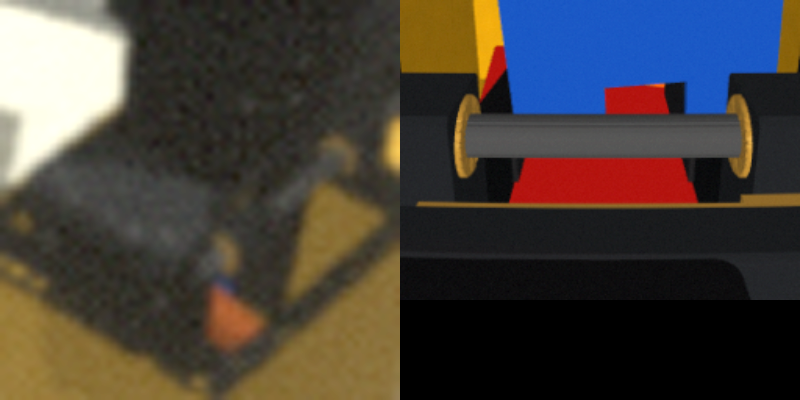

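The pads slipped off the wall rim during the shaking: the opening fell to 0.50 and the fingers now press the cup against the bin wall with 42 N. Before letting go, I measure where the cup stands.

```bash
python3 -c "
from h import *
for n in('w20','s20b','s20'):
    v=load(n);C=tobin(cloud(v).reshape(-1,3)).reshape(384,512,3);m=masks(v['img'])['blue']&(v['rz']>0)&(np.abs(C[...,0])<90)&(np.abs(C[...,1])<60)
    P=C[m];print(n,len(P))
    if len(P)<10: continue
    print(np.round(np.percentile(P,[1,10,50,90,99],axis=0)).tolist())
    for z0 in range(20,260,15):
        Q=P[(P[:,2]>=z0)&(P[:,2]<z0+15)]
        if len(Q)>8: print(z0,len(Q),np.round(np.percentile(Q[:,:2],[3,50,97],axis=0)).tolist())
s=env.state();print(tobin(np.array([s['eef_pos']])),s['ft_force'])
"
```

```text
w20 20828
[[-51.0, -24.0, 101.0], [-47.0, -19.0, 150.0], [-30.0, 7.0, 153.0], [-11.0, 35.0, 155.0], [-2.0, 42.0, 156.0]]
80 116 [[-54.0, -28.0], [-50.0, -20.0], [-50.0, 37.0]]
95 280 [[-52.0, -27.0], [-50.0, -13.0], [-49.0, 37.0]]
110 411 [[-51.0, -26.0], [-49.0, -10.0], [-48.0, 38.0]]
125 622 [[-50.0, -25.0], [-48.0, -7.0], [-46.0, 39.0]]
140 17123 [[-47.0, -22.0], [-27.0, 12.0], [-3.0, 41.0]]
155 2265 [[-46.0, -24.0], [-39.0, -15.0], [-24.0, 8.0]]
170 11 [[-19.0, 19.0], [-18.0, 21.0], [-17.0, 24.0]]
s20b 264
[[-48.0, -56.0, 125.0], [-45.0, -26.0, 136.0], [-31.0, -14.0, 151.0], [-16.0, 32.0, 154.0], [-4.0, 46.0, 156.0]]
125 43 [[-47.0, -27.0], [-32.0, -23.0], [-2.0, 10.0]]
140 208 [[-46.0, -53.0], [-30.0, -7.0], [-13.0, 42.0]]
155 10 [[-43.0, -23.0], [-38.0, -16.0], [-22.0, 6.0]]
s20 0
[[15.10284861  1.70261498 92.58466519]] [41.44632142 -2.63513694 -4.13288387]
```

```bash
python3 -m pendant '[[[0.5,-0.005,0,0,0],[0.5,-0.012,0,0,0],[0.5,-0.018,0,0,0],[0.5,-0.018,0,0,0],[0.5,-0.018,0,-0.03,0],[0.5,-0.018,0,-0.06,0],[0.5,-0.018,0,-0.1,0],[0.5,-0.018,0,-0.1,0]]]' 
cat >> h.py <<'E'
def cupin(n,lo=20):
    v=grab('wrist',n);C=tobin(cloud(v).reshape(-1,3)).reshape(384,512,3);m=masks(v['img'])['blue']&(v['rz']>0)&(np.abs(C[...,0])<110)&(np.abs(C[...,1])<75)&(C[...,2]>lo)
    P=C[m]; z=np.percentile(P[:,2],70); Q=P[np.abs(P[:,2]-np.median(P[P[:,2]>z-15][:,2]))<7]
    print('blue',len(P),'z',np.round(np.percentile(P[:,2],[5,50,95])),'top face',rect(Q),np.round(np.percentile(Q,[1,99],axis=0)).tolist())
    s=env.state();print('tcp bin',np.round(tobin(np.array([s['eef_pos']])),1))
E
python3 -c "
from h import *
cupin('w21');inmouth('s21')"
```

```text
t: 46.0
eef_pos: [546.0, 329.5, 195.3]
tcp_rot: [3.138, 0.006, 3.049]
ft_force: [0.1, -0.3, -0.3]
opening: 0.499
blue 6742 z [148. 152. 155.] top face (array([-21.8,   7.7]), 67.7, 50.7, -89.9) [[-47.0, -25.0, 148.0], [3.0, 41.0, 156.0]]
tcp bin [[ 24.7   0.9 192.7]]
side or 29 [[37.0, 35.0, 103.0], [45.0, 42.0, 126.0], [54.0, 48.0, 145.0]]
side red 98 [[41.0, -42.0, 112.0], [49.0, 9.0, 136.0], [55.0, 34.0, 147.0]]
scene or 83 [[-21.0, 18.0, 74.0], [-3.0, 23.0, 84.0], [16.0, 30.0, 90.0]]
scene red 0
```

```bash
python3 -m pendant '[[[0.34,0,-0.015,0,0],[0.34,0,-0.015,0,0],[0.34,0,-0.015,0,0],[0.34,0,-0.015,0,0],[0.34,0,-0.015,0.02,0],[0.34,0,-0.015,0.04,0],[0.34,0,-0.015,0.053,0],[0.34,0,-0.015,0.053,0]]]' | tail -2
python3 -m pendant '[[[0.34,0.004,0,0,0],[0.34,0.008,0,0,0],[0.34,0.012,0,0,0],[0.34,0.016,0,0,0],[0.34,0.02,0,0,0],[0.34,0.02,0,0,0],[0.34,0.02,0,0,0],[0.34,0.02,0,0,0]]]'
python3 -c "
from h import *
cupin('w22')"
```

```text
ft_force: [0.4, 0.9, -0.0]
opening: 0.337
t: 47.75
eef_pos: [523.5, 315.6, 138.1]
tcp_rot: [3.141, 0.001, 3.049]
ft_force: [2.7, -0.7, 1.9]
opening: 0.34
blue 11229 z [128. 152. 155.] top face (array([-26. ,   7.7]), 68.1, 59.1, -89.8) [[-47.0, -26.0, 148.0], [2.0, 41.0, 156.0]]
tcp bin [[  4.6 -14.5 138.1]]
```

```bash
python3 -m pendant '[[[0.28,0,0,0.003,0],[0.28,0,0,0.003,0],[0.28,0,-0.002,0.003,0],[0.28,0,-0.004,0.003,0],[0.28,0,-0.006,0.003,0],[0.28,0,-0.008,0.003,0],[0.28,0,-0.009,0.003,0],[0.28,0,-0.009,0.003,0]]]'
python3 -c "
from h import *
cupin('w23')"
```

```text
t: 48.6
eef_pos: [522.6, 306.8, 134.5]
tcp_rot: [3.141, 0.0, 3.049]
ft_force: [5.5, 2.3, -1.9]
opening: 0.28
blue 11769 z [126. 153. 156.] top face (array([-26.6,  -1.5]), 68.6, 59.6, -89.1) [[-47.0, -35.0, 148.0], [2.0, 32.0, 157.0]]
tcp bin [[  4.4 -23.4 134.5]]
```

```bash
python3 -m pendant '[[[0.28,-0.01,0.003,0,0],[0.28,-0.022,0.003,0,0],[0.28,-0.022,0.003,0,0],[0.28,-0.022,0.003,-0.03,0],[0.28,-0.022,0.003,-0.06,0],[0.82,-0.022,0.022,-0.06,0],[0.82,-0.022,0.022,-0.06,0],[0.82,-0.022,0.022,-0.06,0]]]' |tail -2
python3 -c "
from h import *
cupin('w24');s=env.state();p=tobin(np.array([s['eef_pos']]))[0];print('need tool dx',p[0]+21,'dy',-1-p[1])"
```

```text
ft_force: [1.1, 0.2, -0.2]
opening: 0.478
blue 6824 z [142. 152. 155.] top face (array([-20.8,  -1. ]), 67.6, 50.8, -90.0) [[-46.0, -34.0, 148.0], [4.0, 32.0, 156.0]]
tcp bin [[ 25.6  -1.9 193.5]]
need tool dx 46.55573522590546 dy 0.8652945232818845
```

```bash
python3 -m pendant '[[[0.82,0.046,0.001,0,0],[0.82,0.046,0.001,0,0],[0.82,0.046,0.001,0,0],[0.82,0.046,0.001,0,0],[0.82,0.046,0.001,0,0],[0.82,0.046,0.001,0.015,0],[0.82,0.046,0.001,0.03,0],[0.82,0.046,0.001,0.03,0]]]' |tail -2
python3 -c "
from h import *
cupin('w25');st()"
```

```text
ft_force: [-0.2, -0.1, -0.1]
opening: 0.817
blue 8149 z [130. 152. 155.] top face (array([-21. ,  -0.8]), 68.0, 51.0, -89.5) [[-46.0, -34.0, 147.0], [3.0, 32.0, 156.0]]
tcp bin [[-19.7  -1.  164. ]]
t 50.4 [500.7 331.4 164. ] yaw 174.7 F [ 0.2  0.6 -0.1] op 0.819
```

Aligned: the cup is centred at y -0.8 and the tool at -1.0. I go down slowly and watch the force.

```bash
python3 -m pendant '[[[0.82,0.001,0,0.01,0],[0.82,0.001,0,0.018,0],[0.82,0.001,0,0.025,0],[0.82,0.001,0,0.03,0],[0.82,0.001,0,0.035,0],[0.82,0.001,0,0.04,0],[0.82,0.001,0,0.04,0],[0.82,0.001,0,0.04,0]]]' |tail -4
python3 -m pendant '[[[0.82,0,0,0.005,0],[0.82,0,0,0.01,0],[0.82,0,0,0.014,0],[0.82,0,0,0.018,0],[0.82,0,0,0.018,0],[0.5,0,0,0.018,0],[0.5,0,0,0.018,0],[0.5,0,0,0.018,0]]]' |tail -4
python3 -m pendant '[[[0.5,0,0,0,0],[0.5,0,0,0,0],[0.5,0,0,0,0],[0.5,0,0,0,0],[0.5,0,0,0,0],[0.5,0,0,0,0],[0.5,0,0,0,0],[0.5,0,0,0,0]]]' |tail -4

```

```text
eef_pos: [499.6, 331.8, 124.8]
tcp_rot: [-3.142, 0.0, 3.049]
ft_force: [0.3, -0.6, 0.7]
opening: 0.823
eef_pos: [499.8, 332.2, 107.1]
tcp_rot: [3.141, 0.001, 3.049]
ft_force: [-0.2, 4.0, 0.5]
opening: 0.74
eef_pos: [499.9, 332.2, 107.0]
tcp_rot: [3.141, 0.001, 3.049]
ft_force: [0.8, 5.1, 1.6]
opening: 0.739
```

```bash
python3 -m pendant '[[[0.5,0,0,-0.004,0],[0.5,0,0,-0.008,0],[0.5,0,0,-0.012,0],[0.5,0,0,-0.016,0],[0.5,0,0,-0.02,0],[0.5,0,0,-0.025,0],[0.5,0,0,-0.025,0],[0.5,0,0,-0.025,0]]]' |tail -4
python3 -c "
from h import *
cupin('w26');inmouth('s26');v=load('w26')
print(tobin(cloud(v).reshape(-1,3)).reshape(384,512,3)[300:384:12,200:320:24].round().astype(int).tolist())"
```

```text
eef_pos: [499.7, 331.9, 132.1]
tcp_rot: [3.141, 0.001, 3.049]
ft_force: [0.1, 0.3, -0.7]
opening: 0.738
blue 12037 z [134. 177. 181.] top face (array([-21.6,  -4.5]), 70.1, 53.4, -89.6) [[-46.0, -37.0, 171.0], [3.0, 29.0, 181.0]]
tcp bin [[-20.8  -0.6 132. ]]
side or 35 [[37.0, -36.0, 102.0], [46.0, 41.0, 128.0], [55.0, 48.0, 149.0]]
side red 107 [[37.0, -53.0, 114.0], [48.0, 9.0, 137.0], [55.0, 34.0, 149.0]]
scene or 126 [[-23.0, 3.0, 83.0], [-5.0, 21.0, 96.0], [15.0, 29.0, 144.0]]
scene red 0 
[[[-7, -31, 174], [-7, -19, 175], [-8, -7, 176], [-8, 4, 176], [-9, 16, 177]], [[0, -31, 174], [-1, -19, 175], [41, -9, 118], [41, 8, 118], [-1, 16, 176]], [[-43, -17, 237], [-43, -11, 237], [-44, -5, 238], [-42, 1, 236], [-43, 7, 237]], [[-47, -15, 246], [-48, -10, 247], [-48, -5, 247], [-48, 1, 247], [-47, 6, 246]], [[-48, -14, 251], [-48, -10, 251], [-48, -5, 250], [-47, 0, 249], [-48, 5, 251]], [[-48, -14, 254], [-48, -9, 254], [-48, -4, 254], [-49, 0, 255], [-48, 5, 254]], [[-47, -14, 256], [-48, -9, 257], [-47, -4, 256], [-48, 0, 257], [-49, 5, 257]]]
```

```bash
python3 -m pendant '[[[0.5,-0.008,0,-0.015,0],[0.5,-0.008,0,0.005,0],[0.5,-0.008,0,-0.015,0],[0.5,-0.008,0,0.005,0],[0.5,-0.008,0,-0.015,0],[0.5,-0.008,0,0.005,0],[0.5,-0.008,0,-0.015,0],[0.5,-0.008,0,0,0]]]' |tail -4
python3 -c "
from h import *
inmouth('s27')"
python3 -m pendant '[[[0.5,-0.008,0,-0.01,0],[0.5,0.005,0,0,0],[0.5,-0.008,0,-0.01,0],[0.5,0.005,0,0,0],[0.5,-0.008,0,-0.01,0],[0.5,0.005,0,0,0],[0.5,0,0,-0.015,0],[0.5,0,0,-0.015,0]]]' |tail -4
python3 -c "
from h import *
cupin('w28');inmouth('s28')"
```

```text
eef_pos: [508.3, 331.8, 134.1]
tcp_rot: [3.139, 0.003, 3.049]
ft_force: [-2.8, 0.7, -3.6]
opening: 0.712
side or 35 [[37.0, -31.0, 103.0], [46.0, 43.0, 127.0], [55.0, 50.0, 149.0]]
side red 109 [[39.0, -53.0, 114.0], [48.0, 7.0, 136.0], [54.0, 33.0, 149.0]]
scene or 37 [[-10.0, -5.0, 85.0], [8.0, 11.0, 89.0], [21.0, 19.0, 104.0]]
scene red 0 
eef_pos: [508.2, 331.3, 148.3]
tcp_rot: [3.141, 0.001, 3.049]
ft_force: [-0.4, 0.9, -1.6]
opening: 0.715
blue 13285 z [139. 190. 197.] top face (array([-14.9,  -3.2]), 70.4, 58.7, 89.9) [[-37.0, -36.0, 188.0], [13.0, 31.0, 198.0]]
tcp bin [[-12.6  -0.5 147.6]]
side or 34 [[37.0, -35.0, 102.0], [46.0, 42.0, 129.0], [55.0, 49.0, 150.0]]
side red 100 [[40.0, -40.0, 113.0], [49.0, 8.0, 136.0], [54.0, 33.0, 147.0]]
scene or 30 [[-9.0, -25.0, 85.0], [10.0, 10.0, 90.0], [27.0, 14.0, 124.0]]
scene red 0
```

```bash
python3 -c "
from h import *
a=load('s28');b=load('s28b');w=load('w28')
c=np.zeros((600,800,3),np.uint8)
c[:400,:400]=cv2.resize(a['img'][50:110,295:355],(400,400),interpolation=cv2.INTER_CUBIC)
c[:400,400:]=cv2.resize(b['img'][85:145,155:215],(400,400),interpolation=cv2.INTER_CUBIC)
c[400:,:400]=cv2.resize(w['img'][256:384,128:384],(400,200))
c[400:,400:]=cv2.resize(w['img'],(400,300))[100:300]
cv2.imwrite('pics/c28.png',cv2.convertScaleAbs(c,alpha=1.5))"
```

```text
(no output)
```

View pics/c28.png

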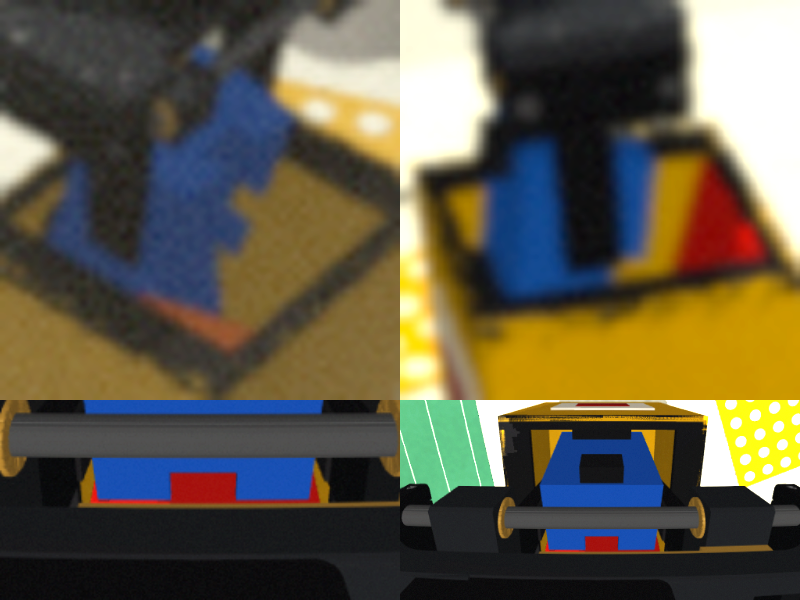

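The cup now stands vertical in a firm grip and its visible interior is empty blue; an orange-red strip near (195,325) could be the shaded flap. I lift it out.

```bash
python3 -m pendant '[[[0.5,0,0,-0.01,0],[0.5,0,0,-0.02,0],[0.5,0,0,-0.03,0],[0.5,0,0,-0.045,0],[0.5,0,0,-0.06,0],[0.5,0,0,-0.075,0],[0.5,0,0,-0.09,0],[0.5,0,0,-0.105,0]]]' |tail -4
python3 -m pendant '[[[0.5,0,0,-0.015,0],[0.5,0,0,-0.03,0],[0.5,0.03,0,-0.03,0],[0.5,0.06,0,-0.03,0],[0.5,0.06,0,-0.03,0],[0.5,0.06,0,-0.03,0],[0.5,0.06,0,-0.03,0],[0.5,0.06,0,-0.03,0]]]'
python3 -c "
from h import *
inmouth('s29')
for _ in range(3): grab('side');print(np.round(env.state()['ft_force'],2))"
```

```text
eef_pos: [508.2, 331.0, 253.5]
tcp_rot: [3.141, 0.002, 3.049]
ft_force: [0.5, 0.2, -2.2]
opening: 0.715
t: 57.15
eef_pos: [448.7, 336.5, 281.7]
tcp_rot: [-3.142, 0.0, 3.048]
ft_force: [0.9, 0.2, -2.1]
opening: 0.716
side or 302 [[-46.0, -23.0, 146.0], [12.0, 6.0, 153.0], [54.0, 48.0, 168.0]]
side red 352 [[-33.0, -52.0, 146.0], [-1.0, -23.0, 148.0], [45.0, 37.0, 149.0]]
scene or 301 [[-30.0, -14.0, 146.0], [10.0, 8.0, 155.0], [42.0, 47.0, 168.0]]
scene red 606 [[-28.0, -48.0, 146.0], [17.0, -18.0, 148.0], [51.0, 45.0, 151.0]]
[ 1.18  0.59 -2.  ]
[ 0.29 -0.26 -2.82]
[ 0.28 -0.09 -2.66]
```

```bash
python3 -c "
from h import *
for n in('s29b','s29'):
    v=load(n);h=cv2.cvtColor(v['img'],cv2.COLOR_BGR2HSV).astype(int);C=tobin(cloud(v).reshape(-1,3)).reshape(384,512,3)
    inm=(np.abs(C[...,0])<58)&(np.abs(C[...,1])<56)
    hi=inm&(C[...,2]>153)&(C[...,2]<200)
    P=C[hi];print(n,'high',len(P),rect(P),np.round(np.percentile(P[:,2],[10,50,90,98])))
    for b in blobs(hi,15):
        Q=C[b];print('  comp',len(Q),rect(Q),np.round(np.percentile(Q[:,2],[5,50,95])))
    g=np.zeros((12,12))
    for i in range(12):
        for j in range(12):
            k=inm&(np.abs(C[...,0]+55-10*j-5)<5)&(np.abs(C[...,1]-55+10*i+5)<5)
            g[i,j]=np.median(C[k][:,2]) if k.sum()>1 else 0
    print(g.astype(int))
"
```

```text
s29b high 160 (array([-6.3, -3.3]), 96.8, 70.6, -2.0) [155. 163. 168. 198.]
  comp 152 (array([12.4,  9.7]), 60.0, 16.4, 0.6) [154. 163. 168.]
[[146 147 148 149 150   0 150   0 150   0 149   0]
 [147 148 147 147   0   0   0   0   0   0   0 150]
 [200 148 147 147   0   0   0   0   0   0 147 149]
 [147 148 147 146   0   0   0   0   0   0 147 147]
 [232 149 146 152 163 163 162 161 155 159 148 150]
 [147 149 147 148 153 151 151 155 148 151 147 148]
 [232 149 148 147 147 147 147 147 147 147 147 150]
 [148 148 147 147 148 147 147 147 147 147 148 147]
 [290 149 147 148 147 147 147 147 147 147 147   0]
 [298 148 147 146 147 147 147 148 147 147 147   0]
 [429 450 148 147 148 148 147 148 147 147 148   0]
 [  0   0   0   0   0   0   0   0   0   0   0   0]]
s29 high 175 (array([ -5.7, -10.4]), 115.1, 69.6, -9.5) [156. 166. 169. 199.]
  comp 159 (array([13.8, 10.3]), 59.4, 15.7, 0.6) [155. 165. 169.]
[[147 146 147 148 147 146 147 147 147 146 148 148]
 [245 149 146 147 147 147 147 147 146 147 147 148]
 [289 148 146   0   0   0   0   0   0 147 147   0]
 [317 147 147   0 167   0   0 167 165 152 147 150]
 [232 148 147 149 159 164 161 163 159 159 148 151]
 [149 149 147 148 148 149 148 149 148 149 148 150]
 [317 150 148 149 149 149 148 149 148 148 148 149]
 [318 149 148 148 148 148 147 148 149 148 148 150]
 [298 149 149 148 148 148 148 147 148 147 148 150]
 [221 367 149 148 148 147 148 147 148 149 149 150]
 [149 370 149 149 148 149 148 148 149 148 148 150]
 [  0 378   0   0   0   0   0   0   0 152   0   0]]
```

Exactly one case is left, standing on edge on the shut flap at about (13,10) in the bin frame; the cup is empty (2 N). I measure the cup's pose so that I can nudge the case aside and then open the flap with the lip so it slides in.

```bash
cat >> h.py <<'E'
def cuppose(n):
    v=grab('wrist',n);C=tobin(cloud(v).reshape(-1,3)).reshape(384,512,3);s=env.state();t=tobin(np.array([s['eef_pos']]))[0]
    m=masks(v['img'])['blue']&(v['rz']>0);P=C[m]-t;P=P[(np.abs(P[:,0])<80)&(np.abs(P[:,1])<60)&(P[:,2]>20)&(P[:,2]<90)]
    for _ in range(6):
        A=np.c_[P[:,:2],np.ones(len(P))];k=np.linalg.lstsq(A,P[:,2],rcond=None)[0];r=P[:,2]-A@k;P=P[np.abs(r)<max(3,1.5*r.std())]
    print('tcp',np.round(t,1),'back face rel: slope x,y deg',np.round(np.degrees(np.arctan(k[:2])),1),'z0',round(k[2],1),'ext',np.round(np.percentile(P,[1,99],axis=0)).tolist())
    for q in ('side','scene'):
        v=grab(q,n+q);C=tobin(cloud(v).reshape(-1,3)).reshape(384,512,3);m=masks(v['img'])['blue']&(v['rz']>0)
        P=C[m]-t;P=P[(np.abs(P[:,0])<120)&(np.abs(P[:,1])<60)&(P[:,2]<90)&(P[:,2]>-140)]
        lo=P[P[:,2]<np.percentile(P[:,2],3)];print(q,len(P),'lowest',np.round(lo.mean(0)),'min/max',np.round(np.percentile(P,[1,99],axis=0)).tolist())
E
python3 -c "
from h import *
cuppose('w30')"
```

```text
tcp [-72.7  -0.8 281.6] back face rel: slope x,y deg [-2.6 -0. ] z0 38.6 ext [[-30.0, -35.0, 37.0], [20.0, 31.0, 41.0]]
side 794 lowest [  4. -27. -93.] min/max [[-31.0, -42.0, -90.0], [16.0, 22.0, 40.0]]
scene 681 lowest [ -7.  25. -85.] min/max [[-24.0, -37.0, -85.0], [34.0, 35.0, 82.0]]
```

```bash
python3 -m pendant '[[[0.5,-0.03,-0.02,0,0],[0.5,-0.06,-0.034,0,0],[0.5,-0.082,-0.034,0,0],[0.5,-0.082,-0.034,0,0],[0.5,-0.082,-0.034,0.01,0],[0.5,-0.082,-0.034,0.02,0],[0.5,-0.082,-0.034,0.03,0],[0.5,-0.082,-0.034,0.03,0]]]'
python3 -m pendant '[[[0.5,0,0.006,0,0],[0.5,0,0.011,0,0],[0.5,0,0.016,0,0],[0.5,0,0.021,0,0],[0.5,0,0.026,0,0],[0.5,0,0.031,0,0],[0.5,0,0.031,0,0],[0.5,0,0.031,0,0]]]'
cat >> h.py <<'E'
def onflap(n):
    for q in('side','scene'):
        v=grab(q,n+q);C=tobin(cloud(v).reshape(-1,3)).reshape(384,512,3);h=cv2.cvtColor(v['img'],cv2.COLOR_BGR2HSV).astype(int)
        o=(h[...,0]>=4)&(h[...,0]<=15)&(h[...,1]>140)&(h[...,2]>60)&(np.abs(C[...,0])<70)&(np.abs(C[...,1])<58)&(C[...,2]>60)&(v['rz']>0)
        for b in blobs(o,8): print(q,b.sum(),rect(C[b]),'z',np.round(np.percentile(C[b][:,2],[5,50,95])))
E
python3 -c "
from h import *
onflap('s31')"
```

```text
t: 58.35
eef_pos: [525.2, 295.2, 250.0]
tcp_rot: [-3.14, -0.002, 3.049]
ft_force: [-0.4, -0.5, -2.0]
opening: 0.713
t: 59.15
eef_pos: [529.1, 326.1, 251.6]
tcp_rot: [-3.141, -0.0, 3.049]
ft_force: [0.2, 0.2, -2.6]
opening: 0.715
side 43 (array([47.2,  7.5]), 99.2, 26.0, 88.8) z [145. 148. 166.]
side 44 (array([-11.4,  41.6]), 30.1, 16.7, 79.5) z [147. 152. 166.]
side 23 (array([-46.2,   2.1]), 106.4, 3.0, -89.6) z [145. 147. 149.]
scene 100 (array([30. , 33.9]), 48.9, 22.5, 26.0) z [147. 155. 168.]
scene 11 (array([-52.3, -36.4]), 37.6, 7.7, -50.7) z [136. 147. 149.]
```

```bash
python3 -m pendant '[[[0.5,0,-0.005,-0.01,0],[0.5,0,-0.01,-0.03,0],[0.5,0.03,-0.01,-0.04,0],[0.5,0.06,-0.01,-0.04,0],[0.5,0.09,-0.01,-0.04,0],[0.5,0.09,-0.01,-0.04,0],[0.5,0.09,-0.01,-0.04,0],[0.5,0.09,-0.01,-0.04,0]]]'
python3 -c "
from h import *
onflap('s32')
for n in('s32side','s32scene'):
    v=load(n);C=tobin(cloud(v).reshape(-1,3)).reshape(384,512,3);P=C[(np.abs(C[...,0])<57)&(np.abs(C[...,1])<57)&(C[...,2]>155)&(C[...,2]<175)];print(n,len(P),rect(P))
cuppose('w32')"
```

```text
t: 60.05
eef_pos: [439.4, 324.3, 292.2]
tcp_rot: [3.141, 0.001, 3.048]
ft_force: [0.4, -0.5, -2.7]
opening: 0.712
side 242 (array([18.1, 11.4]), 90.2, 80.9, 85.9) z [147. 154. 167.]
side 24 (array([-45.9,  -0.5]), 106.7, 3.9, -89.5) z [145. 148. 150.]
scene 237 (array([ 7. , 38.2]), 76.0, 31.3, 0.9) z [146. 160. 168.]
s32side 132 (array([12.9, 34.8]), 60.0, 16.3, -1.9)
s32scene 154 (array([14.4, 36.9]), 60.3, 16.0, 0.1)
tcp [-80.1 -13.9 291.5] back face rel: slope x,y deg [-2.6  0. ] z0 38.8 ext [[-30.0, -35.0, 37.0], [20.0, 31.0, 41.0]]
side 810 lowest [  2. -34. -89.] min/max [[-32.0, -42.0, -89.0], [16.0, 25.0, 40.0]]
scene 657 lowest [-10.  23. -82.] min/max [[-25.0, -36.0, -84.0], [27.0, 35.0, 59.0]]
```

```bash
python3 -m pendant '[[[0.5,-0.03,0.001,0,0],[0.5,-0.06,0.001,0,0],[0.5,-0.072,0.001,0,0],[0.5,-0.072,0.001,0,0],[0.5,-0.072,0.001,0.01,0],[0.5,-0.072,0.001,0.02,0],[0.5,-0.072,0.001,0.03,0],[0.5,-0.072,0.001,0.036,0]]]'
python3 -m pendant '[[[0.5,0,0,0.01,0],[0.5,0,0,0.02,0],[0.5,0,0,0.03,0],[0.5,0,0,0.04,0],[0.5,0,0,0.05,0],[0.5,0,0,0.06,0],[0.5,0,0,0.07,0],[0.5,0,0,0.07,0]]]'
python3 -c "
from h import *
onflap('s33')"
```

```text
t: 61.1
eef_pos: [509.6, 318.8, 254.5]
tcp_rot: [-3.141, -0.001, 3.049]
ft_force: [-0.3, -0.4, -1.8]
opening: 0.712
t: 61.9
eef_pos: [509.3, 318.4, 183.8]
tcp_rot: [-3.14, -0.004, 3.049]
ft_force: [-4.1, 0.4, -1.7]
opening: 0.715
side 45 (array([53.6, 10.6]), 91.4, 34.8, -68.5) z [116. 138. 147.]
scene 60 (array([43.2, 18. ]), 85.1, 39.4, -53.5) z [101. 129. 147.]
```

```bash
python3 -m pendant '[[[0.5,0,0,0.008,0],[0.5,0,0,0.016,0],[0.5,0,0,0.024,0],[0.5,0,0,0.028,0],[0.5,0,0.003,0.024,0],[0.5,0,-0.003,0.028,0],[0.5,0,0.003,0.024,0],[0.5,0,0,0.028,0]]]'
python3 -c "
from h import *
onflap('s34')
for n in('s34side','s34scene'):
    v=load(n);C=tobin(cloud(v).reshape(-1,3)).reshape(384,512,3);h=cv2.cvtColor(v['img'],cv2.COLOR_BGR2HSV).astype(int)
    k=(C[...,0]>5)&(C[...,0]<53)&(C[...,1]>22)&(C[...,1]<52)&(C[...,2]>40)&(C[...,2]<145);P=C[k];print(n,len(P))
    for x0 in range(5,53,8):
        q=k&(C[...,0]>=x0)&(C[...,0]<x0+8)
        if q.sum()>2: print(x0,q.sum(),np.round(np.median(C[q],0)),np.median(h[q],0))
"
```

```text
t: 62.8
eef_pos: [511.1, 319.6, 158.8]
tcp_rot: [3.14, 0.002, 3.049]
ft_force: [-1.8, 1.0, 0.4]
opening: 0.712
side 25 (array([43.7, 42.7]), 19.4, 17.7, -11.9) z [112. 129. 144.]
s34side 67
29 18 [ 34.  38. 108.] [  2.  234.5  95. ]
37 25 [ 41.  34. 123.] [  2. 244.  98.]
45 22 [ 48.  34. 138.] [  2.  239.5  97. ]
s34scene 5
5 5 [ 8. 31. 70.] [ 21. 100.  64.]
```

```bash
python3 -m pendant '[[[0.5,0,0,-0.01,0],[0.5,0,0,-0.02,0],[0.5,0,0,-0.035,0],[0.5,0,0,-0.05,0],[0.5,0,0,-0.07,0],[0.5,0,0,-0.09,0],[0.5,0,0,-0.11,0],[0.5,0,0,-0.125,0]]]' |tail -4
python3 -m pendant '[[[0.5,0.04,0,0,0],[0.5,0.08,0,0,0],[0.5,0.1,0,0,0],[0.5,0.1,0,0,0],[0.5,0.1,0,0,0],[0.5,0.1,0,0,0],[0.5,0.1,0,0,0],[0.5,0.1,0,0,0]]]'|tail -4
python3 -c "
from h import *
onflap('s35')
for n in('s35side','s35scene'):
    v=load(n);C=tobin(cloud(v).reshape(-1,3)).reshape(384,512,3);P=C[(np.abs(C[...,0])<57)&(np.abs(C[...,1])<57)&(C[...,2]>153)&(C[...,2]<175)];print(n,len(P))
    Q=C[(np.abs(C[...,0])<45)&(np.abs(C[...,1])<45)&(C[...,2]>20)&(C[...,2]<175)];print('flap z',np.round(np.percentile(Q[:,2],[2,50,98]),1),len(Q))
for c in cases([load('s35side')])+cases([load('s35scene')]): print(c)
"
```

```text
eef_pos: [511.1, 318.8, 285.4]
tcp_rot: [3.14, 0.003, 3.049]
ft_force: [0.3, -0.5, -2.8]
opening: 0.713
eef_pos: [411.5, 327.9, 282.5]
tcp_rot: [-3.141, -0.0, 3.048]
ft_force: [-0.4, -0.0, -2.0]
opening: 0.713
side 33 (array([54.9,  1.6]), 84.3, 11.8, 89.4) z [138. 147. 149.]
side 21 (array([-45.7,   6.5]), 92.7, 4.4, -89.4) z [145. 148. 149.]
scene 13 (array([-30. ,  48.7]), 29.2, 9.2, 0.0) z [146. 147. 149.]
scene 14 (array([-56.2, -26.2]), 55.0, 9.8, -66.5) z [127. 138. 148.]
s35side 0
flap z [145.6 147.6 150.2] 518
s35scene 3
flap z [145.3 148.  151.4] 813
```

The flap is shut at about 148 mm with nothing on it, and no cases show anywhere, so all five are in the bin. Next I carry the empty cup to the dock and level it by catching its lip end on the dock's edge.

```bash
python3 -m pendant '[[[0.5,-0.05,-0.05,0,0.14],[0.5,-0.05,-0.1,0,0.28],[0.5,-0.05,-0.15,0,0.42],[0.5,-0.05,-0.2,0,0.56],[0.5,-0.05,-0.24,0,0.7],[0.5,-0.05,-0.28,0,0.84],[0.5,-0.05,-0.3,0,0.98],[0.5,-0.05,-0.3,0,1.1]]]'|head -3
python3 -c "
from h import *
st();rows(420,-180,282,60)"
```

```text
t: 65.4
eef_pos: [432.8, 22.2, 282.9]
tcp_rot: [3.142, 0.001, 1.94]
t 65.4 [432.8  22.2 282.9] yaw 111.1 F [-0.2  0.7 -2.4] op 0.715
shift [-0.184  -0.0848  0.001 ] turn 0.8924
```

```bash
python3 -m pendant '[[[0.5,-0.03,-0.015,0,0.12],[0.5,-0.06,-0.03,0,0.24],[0.5,-0.09,-0.045,0,0.36],[0.5,-0.12,-0.06,0,0.5],[0.5,-0.15,-0.07,0,0.64],[0.5,-0.18,-0.085,0,0.78],[0.5,-0.184,-0.085,0,0.9],[0.5,-0.184,-0.085,0,0.9]]]'|head -3
python3 -c "
from h import *
st();rows(360,-321,230,3.3)"
```

```text
t: 66.2
eef_pos: [421.7, -178.8, 282.6]
tcp_rot: [-3.141, 0.0, 1.045]
t 66.2 [ 421.7 -178.8  282.6] yaw 59.9 F [ 0.5  1.  -3. ] op 0.712
shift [-0.154   0.018   0.0526] turn 0.9875
```

```bash
python3 -m pendant '[[[0.5,-0.03,0.003,0,0.14],[0.5,-0.06,0.006,0,0.28],[0.5,-0.09,0.01,0.01,0.42],[0.5,-0.12,0.014,0.02,0.56],[0.5,-0.15,0.018,0.03,0.7],[0.5,-0.154,0.018,0.04,0.84],[0.5,-0.154,0.018,0.05,0.99],[0.5,-0.154,0.018,0.05,0.99]]]'|head -3
python3 -m pendant '[[[0.5,0,0,0.02,0],[0.5,0,0,0.04,0],[0.5,0,0,0.06,0],[0.5,0,0,0.08,0],[0.5,0,0,0.1,0],[0.5,0,0,0.11,0],[0.5,0,0,0.11,0],[0.5,0,0,0.11,0]]]'|head -3
cat >> h.py <<'E'
def cupw(n):
    s=env.state();t=np.array(s['eef_pos'])
    for q in('side','scene'):
        v=grab(q,n+q);C=cloud(v);m=masks(v['img'])['blue']&(v['rz']>0)&(C[...,1]<-230)&(C[...,1]>-400)
        P=C[m]
        if len(P)<30: print(q,len(P));continue
        W=P[P[:,1]<np.percentile(P[:,1],2)+8] if q=='side' else P
        c,wh,a=cv2.minAreaRect(W[:,[0,2]].astype(np.float32)); ap=cv2.approxPolyDP(cv2.convexHull(W[:,[0,2]].astype(np.float32)),5,True).reshape(-1,2)
        print(q,len(W),np.round(c),np.round(wh),round(a,1),np.round(ap).astype(int).tolist(),'ext',np.round(np.percentile(P,[1,99],axis=0)).tolist())
    st()
E
python3 -c "
from h import *
cupw('s36')"
```

```text
t: 67.0
eef_pos: [360.3, -319.4, 231.8]
tcp_rot: [-3.14, 0.001, 0.06]
t: 67.8
eef_pos: [361.0, -320.3, 123.5]
tcp_rot: [3.141, -0.0, 0.061]
side 28 [333. 224.] [44. 10.] 71.7 [[345, 243], [331, 232], [331, 201]] ext [[330.0, -397.0, 37.0], [390.0, -289.0, 242.0]]
scene 239 [370. 163.] [35.  7.] 3.5 [[388, 165], [353, 161]] ext [[354.0, -347.0, 160.0], [387.0, -290.0, 166.0]]
t 67.9 [ 361.  -320.5  123.7] yaw 3.5 F [-0.4 -0.2 -2.8] op 0.717
```

```bash
python3 -m pendant '[[[0.5,0,0,0.01,0],[0.5,0,0,0.02,0],[0.5,0.008,0,0.02,0],[0.5,0.016,0,0.02,0],[0.5,0.024,0,0.021,0],[0.5,0.032,0,0.022,0],[0.5,0.038,0,0.023,0],[0.5,0.038,0,0.023,0]]]'
python3 -m pendant '[[[0.5,0.006,0,0.001,0],[0.5,0.012,0,0.002,0],[0.5,0.018,0,0.003,0],[0.5,0.024,0,0.004,0],[0.5,0.03,0,0.006,0],[0.5,0.036,0,0.01,0],[0.5,0.042,0,0.014,0],[0.5,0.042,0,0.014,0]]]'
python3 -c "
from h import *
cupw('s37')"
```

```text
t: 68.7
eef_pos: [399.5, -317.9, 100.2]
tcp_rot: [3.141, -0.0, 0.06]
ft_force: [-2.1, 0.3, -0.3]
opening: 0.716
t: 69.5
eef_pos: [441.8, -315.7, 85.6]
tcp_rot: [3.141, -0.001, 0.059]
ft_force: [0.3, -0.5, -0.5]
opening: 0.713
side 790 [418. 111.] [163.  54.] 72.4 [[399, 31], [421, 47], [435, 76], [417, 197], [371, 53]] ext [[360.0, -354.0, 15.0], [441.0, -285.0, 138.0]]
scene 376 [444. 124.] [ 8. 41.] 59.8 [[462, 115], [426, 134]] ext [[427.0, -342.0, 113.0], [461.0, -282.0, 135.0]]
t 69.6 [ 441.1 -315.5   85.5] yaw 3.4 F [ 0.4  0.2 -2.4] op 0.715
```

```bash
python3 -m pendant '[[[0.5,0.006,0,0.001,0],[0.5,0.012,0,0.003,0],[0.5,0.018,0,0.005,0],[0.5,0.024,0,0.007,0],[0.5,0.028,0,0.010,0],[0.5,0.032,0,0.012,0],[0.5,0.036,0,0.014,0],[0.5,0.036,0,0.014,0]]]'
python3 -c "
from h import *
cupw('s38')"
```

```text
t: 70.4
eef_pos: [477.0, -313.4, 71.6]
tcp_rot: [3.141, -0.001, 0.059]
ft_force: [-1.5, 0.2, 0.1]
opening: 0.715
side 929 [435.  88.] [135.  71.] 54.9 [[444, 163], [368, 55], [400, 30], [433, 45], [467, 73], [465, 109]] ext [[371.0, -353.0, 25.0], [473.0, -283.0, 128.0]]
scene 340 [454.  93.] [197.  61.] 57.7 [[483, 192], [376, 26], [401, 34], [491, 95]] ext [[378.0, -338.0, 27.0], [490.0, -280.0, 187.0]]
t 70.5 [ 476.8 -313.4   71.8] yaw 3.4 F [ 1.2  0.2 -2.4] op 0.713
```

```bash
python3 -m pendant '[[[0.5,0.002,0,0.003,0],[0.5,0.004,0,0.006,0],[0.5,0.007,0,0.009,0],[0.5,0.01,0,0.012,0],[0.5,0.012,0,0.015,0],[0.5,0.014,0,0.018,0],[0.5,0.014,0,0.02,0],[0.5,0.014,0,0.02,0]]]'
python3 -c "
from h import *
cupw('s39')"
```

```text
t: 71.3
eef_pos: [492.7, -313.2, 53.0]
tcp_rot: [3.139, -0.005, 0.058]
ft_force: [6.3, 2.5, 11.3]
opening: 0.71
side 953 [436.  73.] [121.  74.] 40.0 [[459, 140], [371, 66], [372, 55], [396, 35], [443, 42], [482, 63], [481, 90]] ext [[372.0, -353.0, 34.0], [489.0, -283.0, 109.0]]
scene 277 [459.  82.] [183.  73.] 46.9 [[499, 170], [395, 67], [375, 35], [431, 37], [501, 74]] ext [[376.0, -350.0, 35.0], [503.0, -280.0, 167.0]]
t 71.4 [ 492.7 -313.3   53.1] yaw 3.3 F [ 7.4  2.3 12.5] op 0.713
```

```bash
python3 -m pendant '[[[0.5,0,0,0.003,0],[0.5,0,0,0.006,0],[0.5,0,0,0.009,0],[0.5,0.001,0,0.012,0],[0.5,0.001,0,0.015,0],[0.5,0.001,0,0.018,0],[0.5,0.001,0,0.018,0],[0.5,0.001,0,0.018,0]]]'
python3 -c "
from h import *
cupw('s40')"
```

```text
t: 72.2
eef_pos: [493.2, -313.6, 34.7]
tcp_rot: [3.138, -0.004, 0.059]
ft_force: [5.8, -0.4, 8.5]
opening: 0.713
side 932 [420.  87.] [116. 100.] 9.6 [[468, 146], [374, 82], [368, 49], [430, 39], [483, 52]] ext [[367.0, -355.0, 39.0], [494.0, -283.0, 117.0]]
scene 276 [474. 104.] [216.  97.] 50.7 [[504, 218], [371, 49], [429, 39], [503, 63]] ext [[371.0, -352.0, 40.0], [504.0, -281.0, 148.0]]
t 72.3 [ 493.3 -313.6   34.7] yaw 3.4 F [5.9 0.3 8.5] op 0.717
```

```bash
python3 -m pendant '[[[0.72,0,0,0,0],[0.73,0,0,0,0],[0.75,0,0,0,0],[0.8,0,0,0,0],[0.95,0,0,0,0],[0.95,0,0,0,0],[0.95,0,0,-0.005,0],[0.95,0,0,-0.005,0]]]'
python3 -m pendant '[[[0.95,0,0,-0.03,0],[0.95,0,0,-0.06,0],[0.95,-0.03,0,-0.1,0],[0.95,-0.06,0,-0.14,0],[0.95,-0.09,0,-0.17,0],[0.95,-0.09,0,-0.17,0],[0.95,-0.09,0,-0.17,0],[0.95,-0.09,0,-0.17,0]]]'
python3 -c "
from h import *
cupw('s41')
for q in ('s41side','s41scene'):
    v=load(q);C=cloud(v);P=C[masks(v['img'])['blue']&(v['rz']>0)&(C[...,1]<-230)&(C[...,1]>-400)];print(rect(P),np.round(np.percentile(P[:,2],[1,50,99])))
    T=P[P[:,2]>70];print('top',len(T),rect(T))
v=grab('wrist','w41');C=cloud(v);P=C[masks(v['img'])['blue']&(v['rz']>0)&(C[...,1]<-230)&(C[...,1]>-400)];print('wrist',rect(P),rect(P[P[:,2]>70]),np.round(np.percentile(P[:,2],[1,50,99])))
"
```

```text
t: 73.1
eef_pos: [491.5, -312.7, 39.4]
tcp_rot: [3.141, -0.001, 0.059]
ft_force: [-0.3, 0.2, 0.3]
opening: 0.944
t: 73.9
eef_pos: [401.7, -317.6, 208.1]
tcp_rot: [-3.141, 0.001, 0.059]
ft_force: [-0.2, 0.5, -0.0]
opening: 0.95
side 1031 [450. 130.] [183. 133.] 83.5 [[506, 42], [505, 82], [414, 226], [392, 211], [375, 63], [432, 39]] ext [[375.0, -355.0, 39.0], [507.0, -282.0, 208.0]]
scene 596 [446.  59.] [136.  52.] 10.3 [[510, 90], [472, 90], [376, 64], [424, 42], [484, 39], [510, 75]] ext [[377.0, -346.0, 39.0], [510.0, -281.0, 90.0]]
t 74.0 [ 401.8 -317.5  207.7] yaw 3.4 F [0.1 0.1 0.4] op 0.951
(array([ 441. , -326.4]), 134.7, 85.4, 3.6) [ 39.  57. 208.]
top 1014 (array([ 442.7, -326.2]), 130.9, 85.4, 3.6)
(array([ 443.7, -317.2]), 135.1, 65.0, 4.7) [39. 58. 90.]
top 80 (array([ 491.6, -313.4]), 67.4, 37.6, 89.3)
wrist (array([ 442.6, -314.5]), 140.6, 74.6, 4.0) (array([ 441.7, -317.8]), 131.9, 67.9, 3.9) [41. 46. 89.]
```

The cup stands upright on the dock, with its rim at about 89 mm and its origin near (445,-317). I re-grip it squarely and seat it.

```bash
python3 -m pendant '[[[1,0.03,0,0.02,0],[1,0.06,0,0.04,0],[1,0.078,-0.003,0.07,0],[1,0.078,-0.003,0.09,0],[1,0.078,-0.003,0.1,0],[1,0.078,-0.003,0.1,0],[1,0.078,-0.003,0.1,0],[1,0.078,-0.003,0.1,0]]]'|head -3
python3 -c "
from h import *
st();rows(480.5,-314.8,51,3.8)
for q in('scene0','side0'):
    v=load(q);C=cloud(v);k=(v['rz']>0)&(C[...,0]>370)&(C[...,0]<575)&(C[...,1]<-250)&(C[...,1]>-380)
    th=np.radians(3.3);D=(C-np.array([472,-314.5,0]));x=D[...,0]*np.cos(th)+D[...,1]*np.sin(th);y=-D[...,0]*np.sin(th)+D[...,1]*np.cos(th)
    s=k&(np.abs(y)<40)&(np.abs(x)<72)&(C[...,2]<23)
    for b in blobs(s,5): print(q,b.sum(),'x',np.round(np.percentile(x[b],[2,98]),1),'y',np.round(np.percentile(y[b],[2,98]),1),'z',np.round(np.percentile(C[...,2][b],[5,50]),1))
    t=k&(C[...,2]>24); e=[np.percentile(x[t&(np.abs(y)<45)],[0.5,99.5]),np.percentile(y[t&(np.abs(x)<70)],[0.5,99.5])];print(q,'edges',np.round(e,1).tolist())
"
```

```text
t: 74.85
eef_pos: [479.4, -310.6, 109.9]
tcp_rot: [3.14, -0.001, 0.058]
t 74.8 [ 479.4 -310.6  109.9] yaw 3.4 F [ 0.4 -0.7  0.2] op 1.002
shift [0.0008 0.0041 0.0589] turn -0.0078
scene0 196 x [-18.7  -2.5] y [-21.9  26. ] z [11.8 14.4]
scene0 119 x [44.5 60.5] y [-12.   14.7] z [11.1 14.1]
scene0 edges [[-79.9, 80.2], [-49.3, 50.3]]
side0 162 x [47.9 64.8] y [-8.3 15.3] z [10.9 13.3]
side0 312 x [-13.5   4. ] y [-19.7  24.9] z [10.9 13. ]
side0 edges [[-79.8, 78.0], [-50.2, 48.7]]
```

```bash
python3 -m pendant '[[[1,0.001,0.004,0.02,-0.008],[1,0.001,0.004,0.04,-0.008],[1,0.001,0.004,0.059,-0.008],[1,0.001,0.004,0.059,-0.008],[0.5,0.001,0.004,0.059,-0.008],[0.5,0.001,0.004,0.059,-0.008],[0.5,0.001,0.004,0.059,-0.008],[0.5,0.001,0.004,0.059,-0.008]]]'|tail -4
python3 -m pendant '[[[0.5,0,0,0,0],[0.5,0,0,0,0],[0.5,0,0,0,0],[0.5,0,0,-0.005,0],[0.5,0,0,-0.01,0],[0.5,0,0,-0.015,0],[0.5,0,0,-0.02,0],[0.5,0,0,-0.02,0]]]'|tail -4
cat >> h.py <<'E'
def cuprect():
    for q in('side','scene','wrist'):
        v=grab(q);C=cloud(v);P=C[masks(v['img'])['blue']&(v['rz']>0)&(C[...,1]<-250)&(C[...,1]>-390)&(C[...,2]<125)&(C[...,2]>30)]
        r=rect(P);a=np.radians(r[3]);print(q,len(P),r,'origin',np.round(np.array(r[0])+2.5*np.array([np.cos(a),np.sin(a)]),1),np.round(np.percentile(P[:,2],[1,99])))
    st()
E
python3 -c "
from h import *
cuprect()"
```

```text
eef_pos: [480.6, -314.3, 50.6]
tcp_rot: [3.141, -0.001, 0.067]
ft_force: [0.1, 1.3, 0.8]
opening: 0.719
eef_pos: [480.7, -314.3, 70.6]
tcp_rot: [3.141, -0.001, 0.067]
ft_force: [0.1, -0.6, -2.3]
opening: 0.718
side 3351 (array([ 439.8, -317.8]), 133.6, 75.3, 2.0) origin [ 442.3 -317.7] [ 59. 109.]
scene 617 (array([ 442.8, -315.6]), 135.8, 65.3, 4.6) origin [ 445.3 -315.4] [ 59. 109.]
wrist 14590 (array([ 461.5, -317.2]), 93.2, 79.0, 3.6) origin [ 464. -317.] [ 60. 108.]
t 76.6 [ 480.3 -314.1   69.7] yaw 3.8 F [ 0.5 -0.2 -3.2] op 0.714
```

```bash
python3 -m pendant '[[[0.5,0.01,0,0,0.008],[0.5,0.02,0,0,0.008],[0.5,0.027,0,0,0.008],[0.5,0.027,0,0,0.008],[0.5,0.027,0,0.006,0.008],[0.5,0.027,0,0.012,0.008],[0.5,0.027,0,0.018,0.008],[0.5,0.027,0,0.018,0.008]]]'|tail -4
python3 -m pendant '[[[0.5,0,0,0.002,0],[0.5,0,0,0.004,0],[0.5,0,0,0.006,0],[0.5,0,0,0.008,0],[0.5,0,0,0.010,0],[0.5,0,0,0.010,0],[0.5,0,0,0.010,0],[0.5,0,0,0.010,0]]]'|tail -4
```

```text
eef_pos: [506.7, -312.1, 50.7]
tcp_rot: [-3.141, 0.001, 0.059]
ft_force: [-0.3, -0.0, -2.3]
opening: 0.711
eef_pos: [507.4, -312.4, 41.9]
tcp_rot: [3.141, -0.0, 0.059]
ft_force: [-0.9, 0.2, -2.4]
opening: 0.713
```

```bash
python3 -m pendant '[[[0.5,0,0,0.001,0],[0.5,0,0,0.002,0],[0.5,0,0,0.003,0],[0.5,0,0,0.003,0],[0.5,0,0,0.003,0],[0.5,0,0,0.003,0],[0.5,0,0,0.003,0],[0.5,0,0,0.003,0]]]'|tail -4
python3 -m pendant '[[[0.75,0,0,0.0,0],[0.85,0,0,0,0],[1,0,0,0,0],[1,0,0,0,0],[1,0,0,0,0],[1,0,0,-0.04,0],[1,0,0,-0.08,0],[1,0,0,-0.12,0]]]'|tail -4
python3 -m pendant '[[[0.6,-0.11,0,-0.05,0],[0.6,-0.11,0,-0.05,0],[0.6,-0.11,0,-0.05,0],[0.6,-0.11,0,-0.05,0],[0.6,-0.11,0,-0.05,0],[0.6,-0.11,0,-0.05,0],[0.6,-0.11,0,-0.05,0],[0.6,-0.11,0,-0.05,0]]]'|tail -4
python3 -c "
from h import *
cuprect()
for q in('scene','side'):
    v=grab(q,'s45'+q);C=cloud(v);z=C[...,2];ok=v['rz']>0
    for nm,qq in (('lid plate',(560,700,-80,60,11,20)),('handle',(560,700,-80,60,35,55)),('cuptop',(380,570,-390,-250,70,110))):
        P=C[ok&(C[...,0]>qq[0])&(C[...,0]<qq[1])&(C[...,1]>qq[2])&(C[...,1]<qq[3])&(z>qq[4])&(z<qq[5])];print(q,nm,len(P),'z',np.round(np.median(P[:,2]),1),np.round(np.percentile(P[:,2],95),1),rect(P))
"
```

```text
eef_pos: [507.4, -312.4, 40.5]
tcp_rot: [3.141, -0.001, 0.059]
ft_force: [-5.2, 2.4, 18.4]
opening: 0.711
eef_pos: [507.1, -312.2, 160.0]
tcp_rot: [-3.141, 0.001, 0.059]
ft_force: [0.3, -0.5, 0.5]
opening: 0.999
eef_pos: [398.0, -318.6, 208.1]
tcp_rot: [-3.141, 0.001, 0.06]
ft_force: [-0.2, 0.2, -0.8]
opening: 0.602
side 3595 (array([ 467.1, -316. ]), 134.7, 69.2, 3.9) origin [ 469.6 -315.8] [30. 78.]
scene 644 (array([ 479. , -313.7]), 114.8, 66.4, 2.9) origin [ 481.5 -313.6] [30. 80.]
wrist 9767 (array([ 466.6, -316.2]), 135.2, 68.0, 3.2) origin [ 469.1 -316.1] [31. 80.]
t 80.8 [ 397.8 -318.7  208.5] yaw 3.4 F [-0.1 -0.1 -0.4] op 0.6
scene lid plate 756 z 14.4 17.0 (array([623. , -16.9]), 93.1, 69.3, 1.1)
scene handle 169 z 43.5 46.0 (array([632.8, -16.8]), 49.8, 18.8, -1.9)
scene cuptop 249 z 77.5 81.2 (array([ 474.3, -312.9]), 126.5, 69.2, 3.8)
side lid plate 319 z 14.2 17.2 (array([632.1, -33.7]), 76.0, 40.1, 5.4)
side handle 148 z 43.0 45.0 (array([630.1, -18.3]), 50.5, 18.2, 2.0)
side cuptop 488 z 75.4 79.7 (array([ 472. , -315.1]), 129.7, 70.0, 3.5)
```

The cup is seated: it bottomed at TCP z 40.5 with 18 N, and the rim reads about 79 mm. Now I measure the lid with the wrist camera from the same relative viewpoint as the cup.

```bash
python3 -m pendant '[[[0.5,0.149,-0.288,0,0],[0.5,0.149,-0.288,0,0],[0.5,0.149,-0.288,0,0],[0.5,0.149,-0.288,0,0],[0.5,0.149,-0.288,0,0],[0.5,0.149,-0.288,0,0],[0.5,0.149,-0.288,0.05,0],[0.5,0.149,-0.288,0.068,0]]]'|head -3
python3 -m pendant '[[[0.5,0,0,0,0],[0.5,0,0,0,0],[0.5,0,0,0,0],[0.5,0,0,0,0],[0.5,0,0,0,0],[0.5,0,0,0,0],[0.5,0,0,0,0],[0.5,0,0,0,0]]]'|head -3
python3 -c "
from h import *
v=grab('wrist','w46');C=cloud(v);h=cv2.cvtColor(v['img'],cv2.COLOR_BGR2HSV);ok=(v['rz']>0)&(C[...,0]>560)&(C[...,0]<700)&(C[...,1]>-80)&(C[...,1]<50)
P=C[ok&(C[...,2]>10)&(C[...,2]<22)&(h[...,1]<70)];print('plate',len(P),rect(P),np.median(P[:,2]))
P=C[ok&(C[...,2]>38)&(C[...,2]<50)];print('handle top',len(P),rect(P),np.median(P[:,2]))
P=C[ok&(C[...,2]>25)&(C[...,2]<50)&masks(v['img'])['blue']];print('handle',len(P),rect(P))
st()"
```

```text
t: 81.65
eef_pos: [529.5, -19.8, 138.8]
tcp_rot: [-3.141, 0.001, 0.062]
t: 82.45
eef_pos: [529.3, -22.6, 140.9]
tcp_rot: [3.141, -0.0, 0.059]
plate 6311 (array([620. , -19.2]), 91.7, 68.3, 1.2) 15.251407851518366
handle top 1216 (array([629.3, -18.8]), 49.4, 16.2, 1.4) 45.12869433515786
handle 1147 (array([629.1, -18.9]), 48.9, 15.4, 1.4)
t 82.5 [529.3 -22.6 140.8] yaw 3.4 F [0.3 0.6 0.2] op 0.5
```

```bash
python3 -m pendant '[[[0.5,0.03,0,0,0.037],[0.5,0.06,0,0,0.037],[0.5,0.09,0,0,0.037],[0.5,0.102,0,0.03,0.037],[0.5,0.102,0,0.06,0.037],[0.5,0.102,0,0.075,0.037],[0.5,0.102,0,0.075,0.037],[0.5,0.102,0,0.075,0.037]]]'|head -3
python3 -c "
from h import *
st();rows(631.2,-17,21,1.3)"
```

```text
t: 83.3
eef_pos: [631.4, -16.6, 66.6]
tcp_rot: [3.141, -0.001, 0.022]
t 83.3 [631.4 -16.6  66.6] yaw 1.2 F [-0.9 -0.4  1. ] op 0.499
shift [-0.0003  0.0003  0.0456] turn -0.0009
```

```bash
python3 -m pendant '[[[0.5,0,0,0.02,0],[0.5,0,0,0.035,0],[0.5,0,0,0.045,0],[0,0,0,0.045,0],[0,0,0,0.045,0],[0,0,0,0.045,0],[0,0,0,0.045,0],[0,0,0,0.045,0]]]'|tail -4
python3 -m pendant '[[[0,0,0,0,0],[0,0,0,0,0],[0,0,0,0,0],[0,0,0,-0.02,0],[0,0,0,-0.06,0],[0,0,0,-0.1,0],[0,0,0,-0.12,0],[0,0,0,-0.12,0]]]'|tail -4
python3 -c "
from h import *
st();rows(501.3,-312.5,140,3.3)"
```

```text
eef_pos: [631.4, -16.6, 21.3]
tcp_rot: [3.141, -0.001, 0.022]
ft_force: [-0.6, 0.1, 2.4]
opening: 0.164
eef_pos: [632.3, -16.6, 143.6]
tcp_rot: [3.141, -0.005, 0.022]
ft_force: [0.1, 0.2, -0.2]
opening: 0.165
t 84.9 [632.3 -16.6 143.6] yaw 1.3 F [ 0.1  0.2 -0.2] op 0.165
shift [-0.1374  0.2929  0.0032] turn -0.0357
```

```bash
python3 -m pendant '[[[0,-0.02,0.04,0,-0.036],[0,-0.04,0.085,0,-0.036],[0,-0.06,0.13,0,-0.036],[0,-0.08,0.17,0,-0.036],[0,-0.1,0.21,0,-0.036],[0,-0.12,0.25,0,-0.036],[0,-0.137,0.285,0,-0.036],[0,-0.137,0.293,0,-0.036]]]'|tail -4
python3 -m pendant '[[[0,0,0,0,0],[0,0,0,0,0],[0,0,0,0,0],[0,0,0,0,0],[0,0,0,0,0],[0,0,0,0,0],[0,0,0,0,0],[0,0,0,0,0]]]'|tail -4
python3 -c "
from h import *
st();rows(501.3,-312.5,103,3.3)
v=grab('wrist','w47');C=cloud(v);h=cv2.cvtColor(v['img'],cv2.COLOR_BGR2HSV);t=np.array(env.state()['eef_pos'])
ok=(v['rz']>0)&(C[...,1]<-250)&(C[...,1]>-390)
P=C[ok&(np.abs(C[...,2]-t[2]+6)<6)&(h[...,1]<70)&(C[...,0]>430)];print('plate',len(P),rect(P))
P=C[ok&masks(v['img'])['blue']&(C[...,2]<85)&(C[...,2]>30)];print('cup',len(P),rect(P))
"
```

```text
eef_pos: [498.3, -315.3, 139.1]
tcp_rot: [-3.14, 0.002, 0.054]
ft_force: [0.4, 0.2, -1.1]
opening: 0.167
eef_pos: [500.6, -312.4, 140.8]
tcp_rot: [3.141, -0.0, 0.058]
ft_force: [0.1, -0.5, -1.0]
opening: 0.169
t 86.5 [ 500.6 -312.4  140.8] yaw 3.3 F [ 0.1 -0.5 -1. ] op 0.169
shift [0.0007 0.0001 0.0378] turn 0.0003
plate 5987 (array([ 489.7, -314.5]), 92.2, 68.2, 3.3)
cup 1618 (array([ 525.1, -313.2]), 67.6, 19.3, -87.3)
```

```bash
python3 -m pendant '[[[0,0.001,0,0.01,0],[0,0.001,0,0.02,0],[0,0.001,0,0.03,0],[0,0.001,0,0.038,0],[0,0.001,0,0.038,0],[0,0.001,0,0.038,0],[0,0.001,0,0.038,0],[0,0.001,0,0.038,0]]]'|tail -4
python3 -m pendant '[[[0,0,0,0.003,0],[0,0,0,0.006,0],[0,0,0,0.009,0],[0,0,0,0.011,0],[0,0,0,0.013,0],[0,0,0,0.013,0],[0,0,0,0.013,0],[0,0,0,0.013,0]]]'
```

```text
eef_pos: [501.7, -312.5, 103.2]
tcp_rot: [3.141, -0.001, 0.058]
ft_force: [-0.2, 0.1, -1.2]
opening: 0.171
t: 88.15
eef_pos: [501.6, -312.4, 89.9]
tcp_rot: [3.141, -0.0, 0.058]
ft_force: [-0.4, 0.3, -0.5]
opening: 0.165
```

```bash
python3 -m pendant '[[[0,0,0,0.001,0],[0,0,0,0.002,0],[0,0,0,0.003,0],[0,0,0,0.003,0],[0,0,0,0.003,0],[0,0,0,0.003,0],[0,0,0,0.003,0],[0,0,0,0.003,0]]]'|tail -4
python3 -m pendant '[[[0.3,0,0,0,0],[0.4,0,0,0,0],[0.5,0,0,0,0],[0.5,0,0,0,0],[0.5,0,0,-0.03,0],[0.5,0,0,-0.07,0],[0.5,0,0,-0.11,0],[0.5,0,0,-0.11,0]]]'|tail -4
python3 -m pendant '[[[0.5,-0.1,0,-0.02,0],[0.5,-0.1,0,-0.02,0],[0.5,-0.1,0,-0.02,0],[0.5,-0.1,0,-0.02,0],[0.5,-0.1,0,-0.02,0],[0.5,-0.1,0,-0.02,0],[0.5,-0.1,0,-0.02,0],[0.5,-0.1,0,-0.02,0]]]'|tail -4
python3 -c "
from h import *
for q in('scene','side','wrist'):
    v=grab(q,'f'+q);C=cloud(v);h=cv2.cvtColor(v['img'],cv2.COLOR_BGR2HSV);ok=(v['rz']>0)&(C[...,1]<-255)&(C[...,1]>-375)&(C[...,0]>420)&(C[...,0]<560)
    P=C[ok&(C[...,2]>72)&(C[...,2]<92)&(h[...,1]<70)];A=np.c_[P[:,:2]-P[:,:2].mean(0),np.ones(len(P))];k=np.linalg.lstsq(A,P[:,2],rcond=None)[0];print(q,'plate',len(P),rect(P),'z',np.round(k[2],1),'tilt deg',np.round(np.degrees(k[:2]),1))
    P=C[ok&(C[...,2]>105)&(C[...,2]<120)&masks(v['img'])['blue']];print(' handle',len(P),np.round(np.median(P[:,2]),1) if len(P) else '')
c=np.zeros((600,800,3),np.uint8);a=load('fscene')['img'];b=load('fside')['img']
c[:300,:400]=cv2.resize(a,(400,300));c[:300,400:]=cv2.resize(b,(400,300))
c[300:,:400]=cv2.resize(a[235:325,90:210],(400,300),interpolation=cv2.INTER_CUBIC);c[300:,400:]=cv2.resize(b[294:384,220:340],(400,300),interpolation=cv2.INTER_CUBIC)
cv2.imwrite('pics/fin.png',c)
onflap('fo');st()"
```

```text
eef_pos: [501.7, -312.5, 89.2]
tcp_rot: [3.14, -0.001, 0.058]
ft_force: [-6.5, 4.7, 25.3]
opening: 0.165
eef_pos: [503.2, -313.6, 201.7]
tcp_rot: [3.136, -0.006, 0.058]
ft_force: [-0.0, -1.0, 0.0]
opening: 0.499
eef_pos: [402.2, -318.0, 216.4]
tcp_rot: [-3.141, 0.0, 0.059]
ft_force: [0.1, 0.4, 0.9]
opening: 0.499
scene plate 1212 (array([ 481.6, -312.2]), 117.0, 69.6, 3.8) z 82.7 tilt deg [-0.1  0.6]
 handle 130 113.1
side plate 1602 (array([ 485.2, -314.6]), 107.4, 69.2, 3.2) z 81.4 tilt deg [0.2 0.8]
 handle 273 111.2
wrist plate 5938 (array([ 490.5, -314.7]), 92.1, 68.1, 3.0) z 83.3 tilt deg [-0. -0.]
 handle 1104 113.2
scene 9 (array([-52. , -34.8]), 31.3, 6.8, -58.4) z [130. 148. 150.]
t 90.8 [ 401.8 -318.1  216.8] yaw 3.3 F [0.4 0.5 0.6] op 0.498
```

View pics/fin.png

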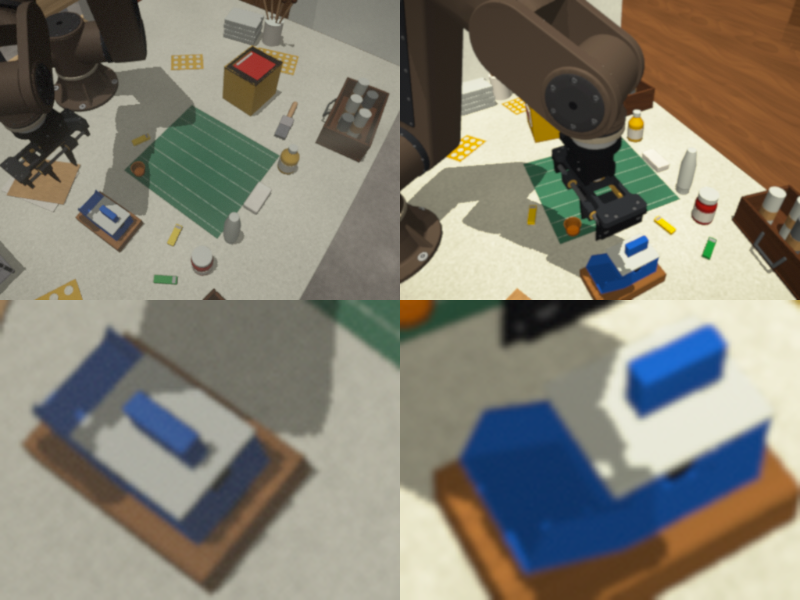

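The final picture shows the cup on the dock with the lid flat on it. The plate top is at 83.3 mm (83 expected) and level, the handle is at 113 mm, the flap is shut and clear, and the mat is empty. I hand the job in.

```bash
python3 -c "
from h import *
print(env.job_done())"
```

```text
the job is handed in; nothing more can be done
None
```

The job is handed in at about 91 s. I gathered all five orange cases in the cup and tipped them into the bin with the cup's lip. Then I seated the empty cup on the dock and put the lid on it.

**What went off plan:**
- **Tipping:** the rows cannot tilt the tool, so I hooked the cup's front lug on the bin rim and let the cup pivot in the grip.
- **Lost grip:** while I was shaking the cup inside the bin, the pads slipped off its wall. The fingers then pressed it against the bin wall with about 43 N until I backed off. This was finger pressure, not the gripper body as far as I could tell, but it is close to the 40 N rule. I re-gripped the cup where it stood and lifted it out.
- **Fifth case:** four cases went in on the first tip. The fifth was left on the shut flap, so I nudged it aside with the cup and pushed the flap open with the cup again to let it slide in.

**Last checks:**
- **Bin:** the flap is level at about 148 mm with nothing on it, and neither fixed camera found any orange case outside. I could not see the cases inside the bin.
- **Cup:** it bottomed in the slots with 18 N, and the rim read 78–80 mm (78 expected).
- **Lid:** the plate top is at 83.3 mm from the wrist camera (83 expected) and level. The scene and side cameras read 82.7 and 81.4 mm, within their calibration error.
- **Other things:** they look undisturbed in the last picture, but I did not measure their positions again.

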